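# Pour the marbles out and set the marble board

## Task

Tip all the marbles out of the green cup into the blue dice tray, and stand the empty cup back upright in the middle of its cork coaster. From the tray put every marble into the dark marble board, one to a well, in any wells. Leave the rook standing where it is.

Things in the scene. Friction and masses are not known exactly. Their poses are not given: they have to be found in the camera images.
- cup: Green plastic cup, open at the top, marbles inside at the start. 80 mm high; outer radius 36 mm at the base, flaring straight to 68 mm at the rim; wall 3 mm; inner floor 4 mm above the base; empty about 150 g, mostly in its base. Origin: centre of the underside; z up through the mouth; the handle is on its +y side. It drains when tipped 80 degrees or more.
- cup_handle (a point): Grip point of the cup's handle, 100 mm from the cup's axis on its +y side and 74 mm above its underside. The handle is an upright flat tab 12 mm thick (along the cup's y), 50 mm wide (along the cup's x), from 38 to 94 mm above the underside. A bridge (30 mm wide, top 46 mm above the underside) joins it to the cup; between tab and rim there is a 26 mm gap for a finger.
- cup_mouth (a point): Centre of the cup's mouth, at rim height, 80 mm above its underside on its axis.
- coaster: Round cork coaster fixed to the counter, 110 mm across, 4 mm thick; origin: centre of its underside. The cup starts on it.
- tray: Shallow eight-sided blue dice tray, fixed. Flat floor 124 mm across flats, its top 4 mm above the counter; eight sides slope up and outward at 30 degrees to a rim 26 mm above the counter, 200 mm across flats. Origin: centre of its underside; x points to the middle of a side.
- board: Dark wooden marble board, fixed: 150 mm (x) by 220 mm (y) by 16 mm high, six round wells of 30 mm diameter, 11 mm deep, in 2 (along x) by 3 (along y) at 70 mm pitch. A 35 mm marble sits on a well's rim, sunk about 8 mm, and centres itself. Origin: centre of its underside.
- rook: Wooden chess rook, bystander, 71 mm high, 38 mm across; origin: centre of its underside. Leave it standing.
- marble0: Solid red acrylic marble, a ball 35 mm in diameter, about 30 g; origin at its centre. It rolls a few cm and stops. Always present.
- marble1: Solid yellow acrylic marble, a ball 35 mm in diameter, about 30 g; origin at its centre. It rolls a few cm and stops. Always present.
- marble2: Solid white acrylic marble, a ball 35 mm in diameter, about 30 g; origin at its centre. It rolls a few cm and stops. Always present.
- marble3: Solid orange acrylic marble, a ball 35 mm in diameter, about 30 g; origin at its centre. It rolls a few cm and stops. Not always present: one to three of marbles 3 to 5 are there, an absent one reads None throughout.
- marble4: Solid purple acrylic marble, a ball 35 mm in diameter, about 30 g; origin at its centre. It rolls a few cm and stops. Not always present: one to three of marbles 3 to 5 are there, an absent one reads None throughout.
- marble5: Solid pink acrylic marble, a ball 35 mm in diameter, about 30 g; origin at its centre. It rolls a few cm and stops. Not always present: one to three of marbles 3 to 5 are there, an absent one reads None throughout.
- well0 (a point): Where the centre of a marble lies when it sits in well 0 of the marble board: on the well's axis, 25 mm above the counter (9 mm above the board's top).
- well1 (a point): Where the centre of a marble lies when it sits in well 1 of the marble board: on the well's axis, 25 mm above the counter (9 mm above the board's top).
- well2 (a point): Where the centre of a marble lies when it sits in well 2 of the marble board: on the well's axis, 25 mm above the counter (9 mm above the board's top).
- well3 (a point): Where the centre of a marble lies when it sits in well 3 of the marble board: on the well's axis, 25 mm above the counter (9 mm above the board's top).
- well4 (a point): Where the centre of a marble lies when it sits in well 4 of the marble board: on the well's axis, 25 mm above the counter (9 mm above the board's top).
- well5 (a point): Where the centre of a marble lies when it sits in well 5 of the marble board: on the well's axis, 25 mm above the counter (9 mm above the board's top).

How it is judged:
On the way, in this order (a step that is already met when the one before it is completed fails the run):
1. the cup is tipped more than 52 degrees with its mouth over the dice tray (within 150 mm of its centre) (angle between cup's own z axis and vertical above 0.9 rad and horizontal distance between cup_mouth and tray below 0.15 m and height (world z) of cup_mouth above 0.03 m), for 0.05 s.
2. every marble present lies in the dice tray (within 100 mm of its centre) (horizontal distance between each of marble0, marble1, marble2, marble3, marble4, marble5 and tray below 0.1 m and height (world z) of each of marble0, marble1, marble2, marble3, marble4, marble5 below 0.05 m), for 0.3 s.
At the end, for the whole second after the job is handed in: Every marble present is at rest in a well of the board (centre within 8 mm of the well's seated point; a well holds only one), and the cup stands upright on the coaster (axis within 25 mm of its centre, tilt under 0.08 rad) ((distance between marble0 and well0 below 0.008 m or distance between marble0 and well1 below 0.008 m or distance between marble0 and well2 below 0.008 m or distance between marble0 and well3 below 0.008 m or distance between marble0 and well4 below 0.008 m or distance between marble0 and well5 below 0.008 m) and (distance between marble1 and well0 below 0.008 m or distance between marble1 and well1 below 0.008 m or distance between marble1 and well2 below 0.008 m or distance between marble1 and well3 below 0.008 m or distance between marble1 and well4 below 0.008 m or distance between marble1 and well5 below 0.008 m) and (distance between marble2 and well0 below 0.008 m or distance between marble2 and well1 below 0.008 m or distance between marble2 and well2 below 0.008 m or distance between marble2 and well3 below 0.008 m or distance between marble2 and well4 below 0.008 m or distance between marble2 and well5 below 0.008 m) and (distance between marble3 and well0 below 0.008 m or distance between marble3 and well1 below 0.008 m or distance between marble3 and well2 below 0.008 m or distance between marble3 and well3 below 0.008 m or distance between marble3 and well4 below 0.008 m or distance between marble3 and well5 below 0.008 m) and (distance between marble4 and well0 below 0.008 m or distance between marble4 and well1 below 0.008 m or distance between marble4 and well2 below 0.008 m or distance between marble4 and well3 below 0.008 m or distance between marble4 and well4 below 0.008 m or distance between marble4 and well5 below 0.008 m) and (distance between marble5 and well0 below 0.008 m or distance between marble5 and well1 below 0.008 m or distance between marble5 and well2 below 0.008 m or distance between marble5 and well3 below 0.008 m or distance between marble5 and well4 below 0.008 m or distance between marble5 and well5 below 0.008 m) and linear speed of each of marble0, marble1, marble2, marble3, marble4, marble5 below 0.03 m/s and horizontal distance between cup and coaster below 0.025 m and angle between cup's own z axis and vertical below 0.08 rad and height (world z) of cup below 0.01 m); the robot touches nothing.
It fails at once if the rook is pushed more than 30 mm or knocked over (distance of rook from where it was at the start of the episode above 0.03 m or angle between rook's own z axis and vertical above 0.4 rad).
Of marble3, marble4, marble5 only 1 to 3 are there at a start; the rules pass over those that are not, and their reading is None.
At some moment in a run one of cup, marble0, marble1, marble2, marble3, marble4, marble5 may be knocked a few centimetres aside while the robot is not near it.
It also fails if it takes over 210 s, if anything falls off the work surface, if the arm or the gripper's body presses on something with over 40 N, if the wrist force passes 120 N, or if a joint passes its speed limit or range.

## Robot

A 7-joint arm with a two-finger parallel gripper is mounted at the origin on the work surface. World frame = base frame: x ahead of the robot, y to its left, z up, the work surface at z = 0. Lengths are in m, angles in rad, forces in N, time in s.
With the tool pointing down it reaches from about 0.35 to 0.9 m from the base axis. Payload 8.1 kg.
Tool frame: the origin (TCP) lies on the centre line of the jaws, within the pads' length; the fingertips stand 11 mm ahead of it and the grasp point (between the pads) lies 8 mm behind it (arm.nose_length is the distance from the TCP to the fingertips, in m); z points along the fingers, y is the line along which they close (so a half turn about z gives the same grasp; the last joint's range is limited). The gripper opens to 92 mm and grips with 3 to 60 N. Pads are 19 mm wide; open, the fingers measure 130 mm over their backs; the gripper's body (75 mm by 190 mm) begins 47 mm behind the grasp point.
Start: joints at [1.194, 0.434, 0.025, 1.573, -0.012, 1.134, -0.075], TCP at [0.169, -0.602, 0.199] pointing down, gripper open.
Joint ranges: [-2.62, 2.62], [-0.44, 2.09], [-1.27, 1.32], [0.08, 2.57], [-1.32, 4.46], [0.12, 2], [-2.74, 2.74]. Speed limits (rad/s): [2.22, 2.22, 3.01, 3.01, 3.14, 3.14, 3.14].

## Interface

Orientations are given as a rotation vector (axis times angle).
In Python, from cell import arm gives the robot as it stands.
- The arm moves only by the tool jog_arm, never from a script. Its argument "moves" is a list of rows, each a list of 4 numbers: the shift along the tool's x, y, z in m, then the turn about the tool's z in rad. In form: [[tx, ty, tz, spin], ...]. A call has 1 to 20 rows; each row is the pose to reach, as a shift and turn from the pose commanded when the call began, along the tool's axes at that moment; what a row does not reach only later rows make up. A row lasts 1/8 s, in which the tool goes at most 62.5 mm and 10.7 degrees, less where a joint would pass 70% of its speed; a pose out of reach is approached as far as the arm can. A call with a gripper value outside its range is refused whole. "hand" is the finger opening in m, from 0 to 0.0918, set as the call begins (left out, the last holds). The fingers move at their own pace and stop on an object; "newtons" is the grip in N (left out, the last holds). Time passes only in rows, so rows that repeat a pose let the fingers close. It gives the time, the measured TCP pose, the force, the opening and the grip force at its end, in the units of the state.
- arm.observe(): the state, without advancing time (a new reading comes with each control period).
- arm.get_image(name): name is "side" or "top" or "wrist"; returns a dict with "color" (384x512x3 uint8, red, green, blue), "z_map" (384x512 float32, m along the optical axis (not along the pixel's ray), 0 where there is no reading), "fx", "fy", "cx", "cy" (pixels), "rvec" (rotation vector, rad) and "tvec" (3), from world to camera coordinates, as OpenCV has them. Camera axes: x right, y down, z forward; pixel columns grow to the right and rows downward; lengths in m; the calibration is good to about 2 mm. A picture is of the moment at which its call begins.
- arm.sign_off(): hands the job in; it is judged then, once.
The state is a dict: "clock": time; "joints": joint angles; "dq": joint speeds; "joint_efforts": joint torques, N m; "position": TCP position; "ee_rot": TCP orientation; "force": force on the tool from outside, world axes, zero at the start; "ft_torque": the same for the moment, N m; "width": opening from 0.0 (shut) to 1.0 (fully open); "gripper_force": force on a finger pad.
Only numpy, scipy, OpenCV 4.12 (cv2) and the standard library are available. Lean on these libraries where they do the work, as an engineer would, in place of code of your own. Each camera call takes 0.05 s, during which the arm holds its last target. There are 200 camera calls.

## Working session

There is one attempt and no reset: what is moved stays moved. The work goes in short steps, Python scripts to look and compute and a tool call to move; the robot and the scene stay as the last step left them, time stands still between calls to the robot, and variables do not carry over. Pictures are saved under pics/ and viewed, at most 14 in all, crops included, and the job is handed in when it is done.

Besides the shell and the picture viewer there is one more tool, called after "Emit:" as name(argument=value, ...), one argument or row to a line, values as JSON. jog_arm: Moves the arm, as the interface text tells. Its arguments: {"type":"object","properties":{"moves":{"type":"array"},"hand":{"type":"number"},"newtons":{"type":"number"}},"required":["moves"]}

```bash
mkdir -p pics; ls
cat > h.py <<'E'
import numpy as np, cv2
from cell import arm
from scipy.spatial.transform import Rotation as R
def img(name,save=None):
    d=arm.get_image(name)
    d['Rm']=cv2.Rodrigues(np.array(d['rvec'],float))[0]
    if save: cv2.imwrite('pics/'+save,cv2.cvtColor(d['color'],cv2.COLOR_RGB2BGR))
    return d
def cloud(d):
    v,u=np.mgrid[:384,:512]; z=d['z_map'].astype(float)
    c=np.stack([(u-d['cx'])/d['fx']*z,(v-d['cy'])/d['fy']*z,z],-1)
    return (c-np.array(d['tvec']).ravel())@d['Rm']
def proj(d,p):
    c=d['Rm']@np.array(p,float)+np.array(d['tvec']).ravel()
    return d['fx']*c[0]/c[2]+d['cx'],d['fy']*c[1]/c[2]+d['cy']
def st():
    s=arm.observe(); print(round(s['clock'],2),np.round(s['position'],4),np.round(R.from_rotvec(s['ee_rot']).as_matrix(),3).tolist(),'w',s['width'],s['gripper_force'],np.round(s['joints'],2)); return s
E
python3 - <<'E'
from h import *
a=img('top','top1.png');b=img('side','side1.png');np.savez('top1.npz',c=cloud(a),col=a['color'])
np.savez('side1.npz',c=cloud(b),col=b['color'])
st()
x=np.hstack([cv2.imread('pics/top1.png'),cv2.imread('pics/side1.png')])
for d in (a,b): print(d['fx'],d['cx'],d['cy'],-d['Rm'].T@np.array(d['tvec']).ravel(),d['Rm'].round(2).tolist())
E
```

```text
pics
0.1 [ 0.1688 -0.6013  0.1984] [[0.963, 0.27, -0.001], [0.27, -0.963, 0.001], [-0.0, -0.001, -1.0]] w 1.0044034950359433 0.0 [ 1.19  0.44  0.03  1.57 -0.01  1.13 -0.08]
397.1655392021851 258.83626153431356 187.46935351587757 [0.44535741 0.00349822 0.93233299] [[-0.0, -1.0, -0.03], [-0.99, 0.0, -0.12], [0.12, 0.03, -0.99]]
476.3116436214494 256.11004641879487 189.34573545603354 [0.39752474 0.75233839 1.01802826] [[-0.97, -0.23, -0.0], [-0.18, 0.76, -0.63], [0.15, -0.61, -0.78]]
```

View pics/top1.png

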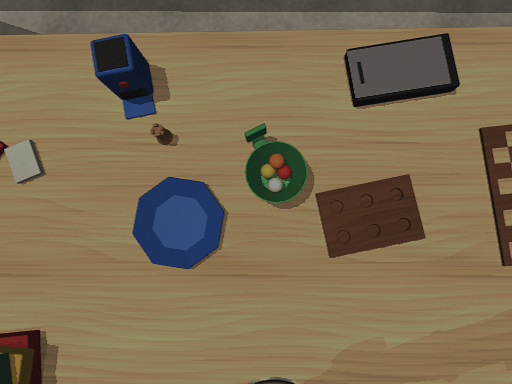

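View pics/side1.png

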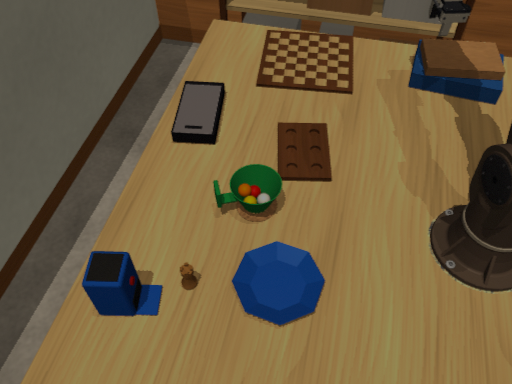

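Top view: cup is centred near (276,172) with its handle at (256,133). It holds red, yellow, white and orange marbles. The tray is near (180,222), the board near (370,215) and the rook near (162,133). The side view agrees.

Run:
```python
from h import *
f=np.load('top1.npz');c=f['c'];col=f['col'].astype(int)
r,g,b=col[...,0],col[...,1],col[...,2]
X,Y,Z=c[...,0],c[...,1],c[...,2]
print('table z',np.median(Z[280:330,200:300]))
box=lambda u0,u1,v0,v1:(np.mgrid[:384,:512][1]>=u0)&(np.mgrid[:384,:512][1]<=u1)&(np.mgrid[:384,:512][0]>=v0)&(np.mgrid[:384,:512][0]<=v1)
def circ(p):
    A=np.c_[2*p,np.ones(len(p))];s=np.linalg.lstsq(A,(p**2).sum(1),rcond=None)[0];return s[:2],np.sqrt(s[2]+s[:2]@s[:2])
# cup rim
m=box(240,312,135,210)&(g>r+15)&(g>b+10)&(abs(Z-.084)<.006)
print('rim n',m.sum())
P=c[m][:,:2]
cc,rad=circ(P);print(cc,rad)
for _ in range(3):
    q=P[abs(np.linalg.norm(P-cc,axis=1)-.0665)<.006];cc,rad=circ(q)
print('cup',cc,rad,len(q))
m=box(235,275,115,150)&(g>r+15)&(abs(Z-.098)<.004);h=c[m];print('handle top',h.mean(0),h.min(0),h.max(0),m.sum())
d=h.mean(0)[:2]-cc;print('dir',d,np.linalg.norm(d),np.degrees(np.arctan2(d[1],d[0])))
# tray
m=box(125,235,170,275)&(b>r+40)
for z0 in (.026,.004):
    q=c[m&(abs(Z-z0)<.004)];print('tray',z0,len(q),q.mean(0),q.min(0),q.max(0))
q=c[m&(Z>.02)].astype(np.float32)
print('hull c',cv2.minEnclosingCircle(q[:,:2].astype(np.float32)))
hull=cv2.approxPolyDP(cv2.convexHull(c[m][:,:2].astype(np.float32)),.008,True)[:,0];print(hull.round(3).tolist(),hull.mean(0))
# board
m=box(312,430,170,262)&(abs(Z-.016)<.004)&(r<130)
q=c[m];rc=cv2.minAreaRect(q[:,:2].astype(np.float32));print('board',rc,q.mean(0),m.sum())
m=box(145,180,115,150)&(Z>.02);q=c[m];print('rook',q.mean(0),c[m&(Z>.06)].mean(0),q.max(0))
d=arm.get_image  # no call
for n,uv in dict(red=(285,172),yel=(268,171),wh=(275,185),org=(277,160)).items(): print(n,c[uv[1],uv[0]].round(3))
```

```text
table z -0.00010588573309875578
rim n 455
[ 0.58277614 -0.00270051] 0.0655655260225635
cup [ 0.5807788  -0.00438628] 0.0647086526153287 443
handle top [0.66981731 0.03938586 0.09731647] [0.6557078  0.01770293 0.09422213] [0.68403479 0.06088556 0.10181831] 113
dir [0.08903851 0.04377214] 0.09921621251222054 26.17914851665208
tray 0.026 840 [0.4721754  0.21413308 0.02418821] [0.37018055 0.11565348 0.02200033] [0.57852165 0.32338989 0.02882327]
tray 0.004 2784 [0.47377837 0.22137489 0.0043164 ] [3.95971046e-01 1.47805832e-01 2.20521615e-05] [0.54966823 0.29395189 0.00799935]
hull c ((0.467041552066803, 0.1631050705909729), 0.16117309033870697)
[[0.45100000500679016, 0.3230000138282776], [0.38499999046325684, 0.2770000100135803], [0.3700000047683716, 0.1979999989271164], [0.4449999928474426, 0.003000000026077032], [0.5659999847412109, 0.16500000655651093], [0.5789999961853027, 0.2409999966621399], [0.5289999842643738, 0.31200000643730164]] [0.47516462 0.2170179 ]
board ((0.48941314220428467, -0.21966493129730225), (0.150029718875885, 0.2212219089269638), 11.559550285339355) [ 0.48856393 -0.21953698  0.0157011 ] 5513
rook [0.67459081 0.25682504 0.07222816] [0.6748853  0.25706001 0.08379381] [0.69471756 0.27701088 0.93233299]
red [ 0.587 -0.027  0.038]
yel [0.589 0.012 0.041]
wh [ 0.556 -0.004  0.042]
org [ 0.61  -0.008  0.063]
```

```bash
cat >> h.py <<'E'
def go(p,th=None,s=None):
    "shift in tool axes + spin to reach world p with tool-x heading th (deg)"
    s=s or arm.observe(); M=R.from_rotvec(s['ee_rot']).as_matrix()
    cur=np.degrees(np.arctan2(M[1,0],M[0,0])); sp=0 if th is None else -np.radians((th-cur+180)%360-180)
    sh=M.T@(np.array(p)-s['position'])
    print('go',sh.round(4),round(sp,4),'cur heading',round(cur,2)); return sh,sp
E
python3 - <<'E'
from h import *
go([.670,.0395,.170],26.2)
E
```

```text
go [ 0.6558 -0.4814  0.029 ] -0.1836 cur heading 15.68
```

Emit:
jog_arm(
  moves=[
    [0.656,-0.481,0.029,-0.184],
    [0.656,-0.481,0.029,-0.184],
    [0.656,-0.481,0.029,-0.184],
    [0.656,-0.481,0.029,-0.184],
    [0.656,-0.481,0.029,-0.184],
    [0.656,-0.481,0.029,-0.184],
    [0.656,-0.481,0.029,-0.184],
    [0.656,-0.481,0.029,-0.184],
    [0.656,-0.481,0.029,-0.184],
    [0.656,-0.481,0.029,-0.184],
    [0.656,-0.481,0.029,-0.184],
    [0.656,-0.481,0.029,-0.184],
    [0.656,-0.481,0.029,-0.184],
    [0.656,-0.481,0.029,-0.184],
    [0.656,-0.481,0.029,-0.184],
    [0.656,-0.481,0.029,-0.184],
    [0.656,-0.481,0.029,-0.184],
    [0.656,-0.481,0.029,-0.184],
  ],
  hand=0.0918,
)

```text
clock: 2.35
position: [0.6704, 0.0378, 0.1704]
ee_rot: [3.06, 0.711, 0.0]
force: [-0.1, -0.4, 0.2]
width: 0.999
gripper_force: 0.0
```

Run:
```python
from h import *
st(); a=img('wrist','w1.png'); c=cloud(a); np.savez('w1.npz',c=c,col=a['color'])
col=a['color'].astype(int); m=(col[...,1]>col[...,0]+15)&(abs(c[...,2]-.097)<.004)
n,l,s,ce=cv2.connectedComponentsWithStats(m.astype(np.uint8))
for i in range(1,n):
    if s[i,4]>60: q=c[l==i]; print(s[i],q.mean(0),cv2.minAreaRect(q[:,:2].astype(np.float32)))
go([.670,.0395,.070],26.2)
```

```text
2.35 [0.6704 0.0378 0.1704] [[0.898, 0.441, 0.0], [0.441, -0.898, -0.0], [0.0, 0.0, -1.0]] w 0.9985725708575607 0.0 [ 0.04  0.55 -0.28  1.47  0.16  1.15 -1.38]
[229 181  48  12 562] [0.67162559 0.03989527 0.09744093] ((0.671192467212677, 0.03988172113895416), (0.011567189358174801, 0.047693755477666855), 25.587970733642578)
go [ 0.0002 -0.0016  0.1004] -0.0004 cur heading 26.18
```

View pics/w1.png

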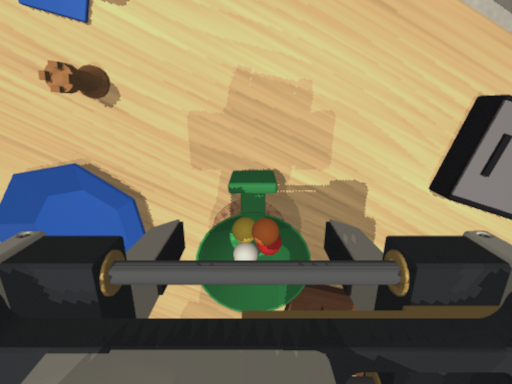

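The wrist view shows the tab at (253,184), between the fingers' lines, with four marbles in the cup: yellow, orange, red and white. Descending.

Emit:
jog_arm(
  moves=[
    [0.0015,0,0.05,0.01],
    [0.0015,0,0.09,0.01],
    [0.0015,0,0.1,0.01],
    [0.0015,0,0.1,0.01],
    [0.0015,0,0.1,0.01],
    [0.0015,0,0.1,0.01],
  ],
)

```text
clock: 3.15
position: [0.6729, 0.0395, 0.0718]
ee_rot: [3.063, 0.697, 0.004]
force: [-0.1, 0.1, -0.1]
width: 0.997
gripper_force: 0.0
```

Emit:
jog_arm(
  moves=[
    [0,0,0,0],
    [0,0,0,0],
    [0,0,0,0],
    [0,0,0,0],
    [0,0,0,0],
    [0,0,0,0],
  ],
  hand=0.03,
  newtons=55,
)

```text
clock: 3.9
position: [0.6723, 0.0396, 0.0704]
ee_rot: [-3.063, -0.698, -0.001]
force: [2.0, 0.1, 2.8]
width: 0.395
gripper_force: 1.8
```

Emit:
jog_arm(
  moves=[
    [0,0,0,0],
    [0,0,0,0],
    [0,0,0,0],
  ],
)

```text
clock: 4.28
position: [0.6722, 0.0396, 0.0704]
ee_rot: [-3.063, -0.698, -0.001]
force: [0.8, 1.3, 2.7]
width: 0.327
gripper_force: 1.7
```

Run:
```python
from h import *
st(); a=img('wrist','w2.png'); b=img('side','s2.png')
x=cv2.imread('pics/s2.png')[140:260,180:310]
y=cv2.imread('pics/w2.png')
cv2.imwrite('pics/c2.png',np.hstack([cv2.resize(y,(400,400)),cv2.resize(x,(400,400))]))
```

```text
4.28 [0.6722 0.0396 0.0704] [[0.901, 0.433, 0.001], [0.433, -0.901, 0.0], [0.001, 0.0, -1.0]] w 0.32700810419910925 1.7270464089961024 [ 0.03  0.65 -0.26  1.56  0.19  0.96 -1.42]
```

View pics/c2.png

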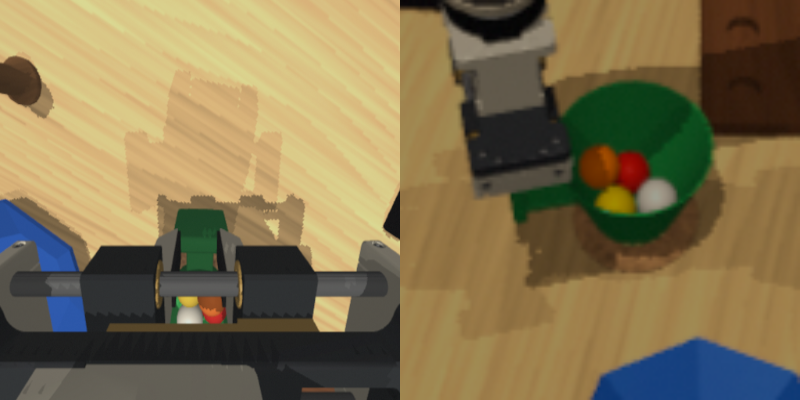

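The pads closed past the tab onto the bridge: in the wrist crop the tab lies beyond the fingers, near (200,220). Opening and measuring again.

Emit:
jog_arm(
  moves=[
    [0,0,0,0],
    [0,0,0,0],
    [0,0,0,0],
    [0,0,0,0],
    [0,0,0,0],
    [0,0,0,0],
    [0,0,0,0],
    [0,0,-0.04,0],
    [0,0,-0.08,0],
    [0,0,-0.1,0],
    [0,0,-0.1,0],
  ],
  hand=0.0918,
)

```text
clock: 5.75
position: [0.673, 0.0395, 0.1719]
ee_rot: [3.063, 0.697, 0.005]
force: [-0.0, -0.5, -0.2]
width: 1.0
gripper_force: 0.0
```

```bash
cat >> h.py <<'E'
def tab(z=.097):
    a=img('wrist','wt.png'); c=cloud(a)
    col=a['color'].astype(int); m=(col[...,1]>col[...,0]+15)&(abs(c[...,2]-z)<.005)
    n,l,s,ce=cv2.connectedComponentsWithStats(m.astype(np.uint8))
    for i in range(1,n):
        if s[i,4]>60: q=c[l==i]; print(s[i],q.mean(0),cv2.minAreaRect(q[:,:2].astype(np.float32)))
    return a
E
python3 - <<'E'
from h import *
s=st(); tab()
b=img('top','t2.png'); c=cloud(b); col=b['color'].astype(int)
m=(col[...,1]>col[...,0]+15)&(abs(c[...,2]-.097)<.005);m[:, :230]=0;m[:,290:]=0;m[:110]=0;m[155:]=0
print(c[m].mean(0),c[m].min(0),c[m].max(0))
print(proj(b,[.6714,.0399,.098]))
E
```

```text
5.75 [0.673  0.0395 0.1719] [[0.902, 0.433, 0.004], [0.433, -0.902, 0.0], [0.003, 0.001, -1.0]] w 1.0003900470010036 0.0 [ 0.04  0.55 -0.28  1.46  0.16  1.15 -1.39]
[247 178  47  21 555] [0.68035855 0.024668   0.09740758] ((0.6794764995574951, 0.024310609325766563), (0.012262670323252678, 0.04846226051449776), 11.98190975189209)<stdin>:5: RuntimeWarning: Mean of empty slice.
  ret = um.true_divide(
Traceback (most recent call last):
ValueError: zero-size array to reduction operation minimum which has no identity
```

Run:
```python
from h import *
go([.681,.0247,.150],12);
```

```text
go [0.0024 0.0172 0.0192] 0.2382 cur heading 25.65
```

Emit:
jog_arm(
  moves=[
    [0.0024,0.017,0.02,0.12],
    [0.0024,0.017,0.02,0.238],
    [0.0024,0.017,0.02,0.238],
    [0.0024,0.017,0.02,0.238],
  ],
)

```text
clock: 6.35
position: [0.681, 0.0254, 0.1494]
ee_rot: [-3.124, -0.334, 0.002]
force: [-0.6, 1.2, -0.6]
width: 0.998
gripper_force: 0.0
```

Run:
```python
from h import *
st(); tab(); go([.681,.0247,.072],12)
```

```text
6.35 [0.681  0.0254 0.1494] [[0.977, 0.211, -0.001], [0.211, -0.977, -0.0], [-0.001, -0.0, -1.0]] w 0.9976407194764237 0.0 [ 0.02  0.58 -0.21  1.46  0.13  1.11 -1.58]
[230 190  52  13 660] [0.68053734 0.02409924 0.09731158] ((0.6798699498176575, 0.023907946422696114), (0.01201170589774847, 0.048223741352558136), 11.172843933105469)
go [-0.0003  0.0007  0.0777] 0.003 cur heading 12.17
```

Emit:
jog_arm(
  moves=[
    [0,0.0007,0.04,0.01],
    [0,0.0007,0.07,0.01],
    [0,0.0007,0.078,0.01],
    [0,0.0007,0.078,0.01],
    [0,0.0007,0.078,0.01],
    [0,0.0007,0.078,0.01],
  ],
)

```text
clock: 7.15
position: [0.6823, 0.0245, 0.0734]
ee_rot: [3.126, 0.313, 0.003]
force: [-0.4, -0.5, -0.8]
width: 1.001
gripper_force: 0.0
```

Run:
```python
from h import *
st(); a=tab(); b=img('side','s3.png')
x=cv2.imread('pics/s3.png')[140:240,180:300]
cv2.imwrite('pics/c3.png',np.hstack([cv2.resize(cv2.imread('pics/wt.png')[130:350,130:390],(400,340)),cv2.resize(x,(400,340))]))
```

```text
7.15 [0.6823 0.0245 0.0734] [[0.98, 0.199, 0.002], [0.199, -0.98, 0.0], [0.002, 0.0, -1.0]] w 1.0008584828391247 0.0 [ 0.01  0.65 -0.2   1.54  0.15  0.97 -1.61]
[ 218  224   73   20 1305] [0.68102619 0.02411492 0.0971655 ] ((0.680000901222229, 0.024385416880249977), (0.012431284412741661, 0.04895463585853577), 11.687570571899414)
```

View pics/c3.png

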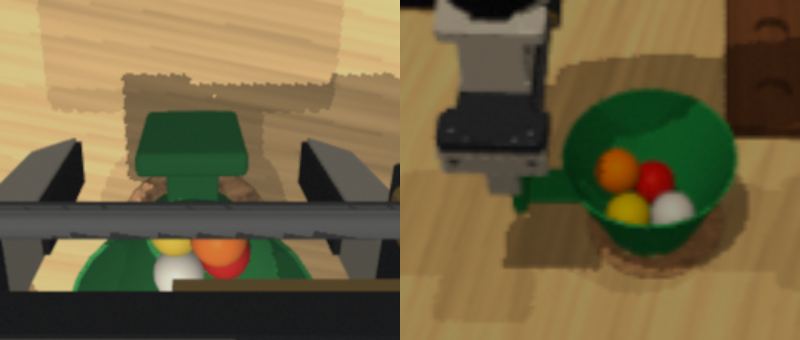

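Crop: the tab is centred between the two open fingers, which sit at its sides. Closing gently and watching.

Emit:
jog_arm(
  moves=[
    [0,0,0,0],
    [0,0,0,0],
    [0,0,0,0],
    [0,0,0,0],
  ],
  hand=0.044,
  newtons=12,
)

```text
clock: 7.75
position: [0.6815, 0.0244, 0.0721]
ee_rot: [3.126, 0.313, -0.0]
force: [-0.5, 0.5, -0.1]
width: 0.61
gripper_force: 0.0
```

Run:
```python
from h import *
st(); a=tab()
```

```text
7.75 [0.6815 0.0244 0.0721] [[0.98, 0.198, -0.0], [0.198, -0.98, -0.0], [-0.0, 0.0, -1.0]] w 0.6102552315009606 0.0 [ 0.01  0.65 -0.2   1.54  0.15  0.96 -1.61]
[ 218  225   74   19 1317] [0.68098749 0.02414917 0.09722602] ((0.6801266670227051, 0.024133428931236267), (0.01209067739546299, 0.048895448446273804), 11.407445907592773)
```

Emit:
jog_arm(
  moves=[
    [0,0,0,0],
    [0,0,0,0],
    [0,0,0,0],
  ],
)

```text
clock: 8.18
position: [0.6815, 0.0244, 0.0721]
ee_rot: [3.126, 0.313, -0.0]
force: [-0.3, 0.4, -0.4]
width: 0.479
gripper_force: 0.0
```

Run:
```python
from h import *
st(); a=tab()
```

```text
8.18 [0.6815 0.0244 0.0721] [[0.98, 0.198, -0.0], [0.198, -0.98, -0.0], [-0.0, 0.0, -1.0]] w 0.47940742537443254 0.0 [ 0.01  0.65 -0.2   1.54  0.15  0.96 -1.61]
[ 220  224   69   20 1247] [0.68107466 0.02403235 0.09722553] ((0.680244505405426, 0.024112999439239502), (0.014965733513236046, 0.04530061036348343), 6.923530101776123)
```

Run:
```python
from h import *
a=img('wrist');c=cloud(a);b=img('side','s4.png');d=img('top','t4.png')
cv2.imwrite('pics/wt.png',a['color'][...,::-1])
x=cv2.imread('pics/s4.png')[140:240,180:300]
cv2.imwrite('pics/c4.png',np.hstack([cv2.resize(cv2.imread('pics/wt.png')[180:350,150:350],(400,340)),cv2.resize(x,(400,340))]))
for n,p in dict(tip=[.6815,.0244,.061],tab=[.6805,.0241,.097]).items(): print(n,proj(a,p),proj(b,p))
s=arm.observe();M=R.from_rotvec(s['ee_rot']).as_matrix()
for y in(-.022,.022):
  for xx in(-.0095,.0095): print(y,xx,[round(v) for v in proj(a,np.array(s['position'])+M@[xx,y,.011])])
```

```text
tip (np.float64(254.16507195452374), np.float64(212.3138787025906)) (np.float64(215.20102637605675), np.float64(190.04063804503213))
tab (np.float64(254.3704604432543), np.float64(234.80094303357086)) (np.float64(214.60953561741866), np.float64(181.06198390756023))
-0.022 -0.0095 [227, 223]
-0.022 0.0095 [226, 201]
0.022 -0.0095 [282, 223]
0.022 0.0095 [282, 201]
```

View pics/c4.png

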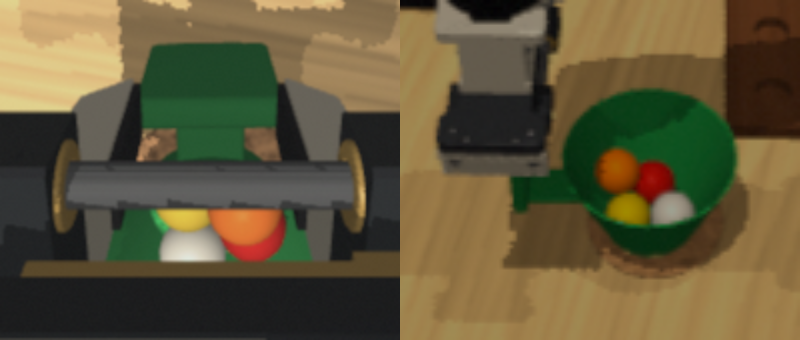

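Run:
```python
from h import *
a=img('wrist');c=cloud(a);s=arm.observe();M=R.from_rotvec(s['ee_rot']).as_matrix()
for cu,cv in [(130,86),(100,95),(310,86),(335,98),(110,110),(325,110),(115,140),(320,140),(130,100),(295,100),(128,130)]:
    u,v=int(150+cu/2),int(180+cv/2); p=c[v,u]; print(cu,cv,p.round(4),'tool',(M.T@(p-s['position'])).round(4))
d=img('side');c=cloud(d);p=c[145:200,195:230].reshape(-1,3);q=(p-s['position'])@M
print('sidecloud lowest tool z', [ (q[abs(q[:,1]-y)<.01][:,2].max().round(4)) for y in(-.04,-.03,.03,.04) if (abs(q[:,1]-y)<.01).any()])
```

```text
130 86 [0.6885 0.0505 0.1065] tool [ 0.012  -0.0242 -0.0344]
100 95 [0.6867 0.0586 0.1118] tool [ 0.0119 -0.0325 -0.0397]
310 86 [ 0.699  -0.0042  0.1055] tool [ 0.0115  0.0315 -0.0334]
335 98 [ 0.7    -0.0098  0.1135] tool [ 0.0113  0.0372 -0.0414]
110 110 [0.6875 0.0539 0.1218] tool [ 0.0118 -0.0278 -0.0497]
325 110 [ 0.6997 -0.0049  0.1224] tool [ 0.012   0.0323 -0.0503]
115 140 [0.6872 0.0503 0.1362] tool [ 0.0107 -0.0243 -0.0641]
320 140 [ 0.6987 -0.0008  0.1382] tool [ 0.0118  0.0281 -0.0661]
130 100 [0.6868 0.0494 0.1123] tool [ 0.0101 -0.0235 -0.0403]
295 100 [0.6981 0.0023 0.1158] tool [ 0.0118  0.0249 -0.0437]
128 130 [0.686  0.0477 0.128 ] tool [ 0.009  -0.0219 -0.056 ]
sidecloud lowest tool z [np.float64(-0.1099), np.float64(0.0184), np.float64(0.0789), np.float64(0.0792)]
```

Run:
```python
from h import *
print(arm.nose_length, [x for x in dir(arm) if x[0]!='_'])
s=arm.observe();M=R.from_rotvec(s['ee_rot']).as_matrix()
a=img('side','s5.png')
for y in(-.03,.03):
  for z in (-.034,.011): print(y,z,proj(a,np.array(s['position'])+M@[0,y,z]))
cv2.imwrite('pics/c5.png',cv2.resize(cv2.imread('pics/s5.png')[150:215,185:265],(800,600),interpolation=cv2.INTER_CUBIC))
```

```text
0.011 ['PlanningError', 'get_image', 'nose_length', 'observe', 'sign_off']
-0.03 -0.034 (np.float64(212.86450484087743), np.float64(187.99820968661348))
-0.03 0.011 (np.float64(214.1803316498897), np.float64(199.17150289040785))
0.03 -0.034 (np.float64(214.95646607500294), np.float64(169.77086845201194))
0.03 0.011 (np.float64(216.17402657100513), np.float64(181.11652283546076))
```

View pics/c5.png

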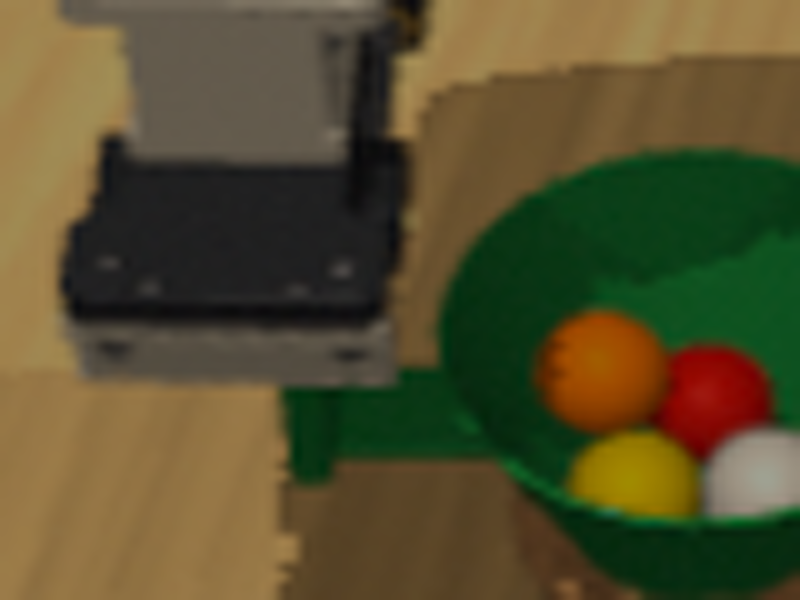

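Run:
```python
from h import *
s=arm.observe();M=R.from_rotvec(s['ee_rot']).as_matrix()
a=img('side');c=cloud(a)
for cu,cv in [(150,370),(300,370),(230,350),(230,290),(230,230),(230,120)]:
    u,v=int(185+cu/10),int(150+cv/9.23);print(cu,cv,c[v,u].round(4),(M.T@(c[v,u]-s['position'])).round(4))
w=img('wrist');cw=cloud(w)
q=(cw.reshape(-1,3)-s['position'])@M
q=q[(abs(q[:,0])<.02)&(abs(q[:,1])<.07)&(q[:,2]>-.2)&(q[:,2]<.02)]
for lo in np.arange(-.08,.02,.01):
    k=q[(q[:,2]>=lo)&(q[:,2]<lo+.01)]
    if len(k): print(lo.round(3),len(k),k[:,:2].min(0).round(3),k[:,:2].max(0).round(3))
```

```text
150 370 [0.6834 0.1144 0.169 ] [ 0.0197 -0.0878 -0.0969]
300 370 [0.6498 0.1068 0.1694] [-0.0147 -0.0871 -0.0973]
230 350 [0.6644 0.1106 0.1807] [ 0.0004 -0.0879 -0.1086]
230 290 [0.662  0.1121 0.2043] [-0.0018 -0.0899 -0.1322]
230 230 [0.6668 0.0952 0.2079] [-0.0004 -0.0724 -0.1358]
230 120 [0.6731 0.0716 0.2177] [ 0.0011 -0.048  -0.1456]
-0.08 394 [-0.01  -0.031] [0.013 0.032]
-0.07 529 [-0.008 -0.034] [0.013 0.034]
-0.06 578 [-0.003 -0.037] [0.013 0.038]
-0.05 593 [-0.008 -0.039] [0.013 0.039]
-0.04 391 [-0.008 -0.037] [0.013 0.038]
-0.03 1295 [-0.009 -0.029] [0.012 0.027]
-0.02 415 [ 0.002 -0.024] [0.005 0.024]
-0.01 359 [ 0.001 -0.025] [0.005 0.025]
-0.0 315 [ 0.001 -0.024] [0.005 0.025]
0.01 275 [ 0.    -0.025] [0.004 0.025]
```

The crop shows no finger beside the tab at about (310,430). Side-camera depth puts the palm's underside 97 mm above the reported TCP, where the figures given make it 55 mm. The real fingers are therefore about 42 mm higher than reported, so I'll go that much lower.

Emit:
jog_arm(
  moves=[
    [0,0,0,0],
    [0,0,0,0],
    [0,0,0,0],
    [0,0,0,0],
    [0,0,0.02,0],
    [0,0,0.04,0],
    [0,0,0.042,0],
    [0,0,0.042,0],
    [0,0,0.042,0],
  ],
  hand=0.0918,
)

```text
clock: 9.75
position: [0.6821, 0.0245, 0.0307]
ee_rot: [3.126, 0.313, 0.002]
force: [0.3, 0.3, 0.5]
width: 1.004
gripper_force: 0.0
```

Run:
```python
from h import *
s=st();tab();M=R.from_rotvec(s['ee_rot']).as_matrix()
w=img('side','s6.png');c=cloud(w);q=(c.reshape(-1,3)-s['position'])@M
k=q[(abs(q[:,0])<.03)&(q[:,1]<-.08)&(q[:,1]>-.1)&(q[:,2]<-.02)&(q[:,2]>-.15)];print('palm low',np.percentile(k[:,2],[90,98,100]))
k=q[(abs(q[:,0])<.015)&(q[:,1]<-.045)&(q[:,1]>-.066)&(q[:,2]<.03)];print('fing low',np.percentile(k[:,2],[5,50,90,98,100]),len(k))
```

```text
9.75 [0.6821 0.0245 0.0307] [[0.98, 0.198, 0.001], [0.198, -0.98, 0.0], [0.001, 0.0, -1.0]] w 1.00396526466209 0.0 [ 0.01  0.7  -0.2   1.57  0.16  0.89 -1.62]
palm low [-0.09613534 -0.09226657 -0.09081743]
fing low [-0.44899646 -0.38188066 -0.13515291 -0.04415034  0.02979005] 1065
```

Emit:
jog_arm(
  moves=[
    [0,0,0,0],
    [0,0,0,0],
    [0,0,0,0],
    [0,0,0,0],
    [0,0,0,0],
    [0,0,0,0],
    [0,0,0,0],
  ],
  hand=0.03,
  newtons=12,
)

```text
clock: 10.72
position: [0.6815, 0.0243, 0.0301]
ee_rot: [3.126, 0.313, -0.0]
force: [0.4, -0.5, 0.9]
width: 0.541
gripper_force: 12.0
```

Emit:
jog_arm(
  moves=[
    [0,0,0,0],
    [0,0,0,0],
    [0,0,0,0],
  ],
  newtons=58,
)

```text
clock: 11.1
position: [0.6816, 0.0242, 0.0301]
ee_rot: [3.126, 0.313, 0.0]
force: [0.2, -1.3, 0.3]
width: 0.54
gripper_force: 58.0
```

Run:
```python
from h import *
s=st();tab()
```

```text
11.1 [0.6816 0.0242 0.0301] [[0.98, 0.198, 0.0], [0.198, -0.98, -0.0], [0.0, 0.0, -1.0]] w 0.5402233063846267 57.99984633922577 [ 0.01  0.7  -0.2   1.57  0.16  0.89 -1.62]
```

Gripped: the opening is 50 mm, as it must be. Lifting a little to see whether the cup stays level.

Emit:
jog_arm(
  moves=[
    [0,0,-0.01,0],
    [0,0,-0.02,0],
    [0,0,-0.04,0],
    [0,0,-0.06,0],
    [0,0,-0.08,0],
    [0,0,-0.1,0],
    [0,0,-0.12,0],
    [0,0,-0.12,0],
    [0,0,-0.12,0],
  ],
)

```text
clock: 12.28
position: [0.6812, 0.0243, 0.15]
ee_rot: [3.126, 0.313, -0.0]
force: [0.3, -0.8, -2.9]
width: 0.541
gripper_force: 58.0
```

Run:
```python
from h import *
s=st()
b=img('side','s7.png');a=img('top','t7.png')
cv2.imwrite('pics/c7.png',np.hstack([cv2.resize(cv2.imread('pics/s7.png')[80:240,160:330],(400,400)),cv2.resize(cv2.imread('pics/t7.png')[100:230,210:350],(400,400))]))
c=cloud(b);col=b['color'].astype(int);m=(col[...,1]>col[...,0]+20)&(col[...,1]>col[...,2]+10);q=c[m];q=q[q[:,2]>.03]
print(len(q),np.percentile(q,[1,50,99],axis=0).round(3).tolist())
```

```text
12.28 [0.6812 0.0243 0.15  ] [[0.98, 0.198, -0.0], [0.198, -0.98, -0.0], [-0.0, 0.0, -1.0]] w 0.5411978839613051 57.99918293952942 [ 0.02  0.58 -0.21  1.46  0.13  1.11 -1.59]
1743 [[0.516, -0.061, 0.132], [0.583, -0.027, 0.178], [0.652, 0.069, 0.203]]
```

View pics/c7.png

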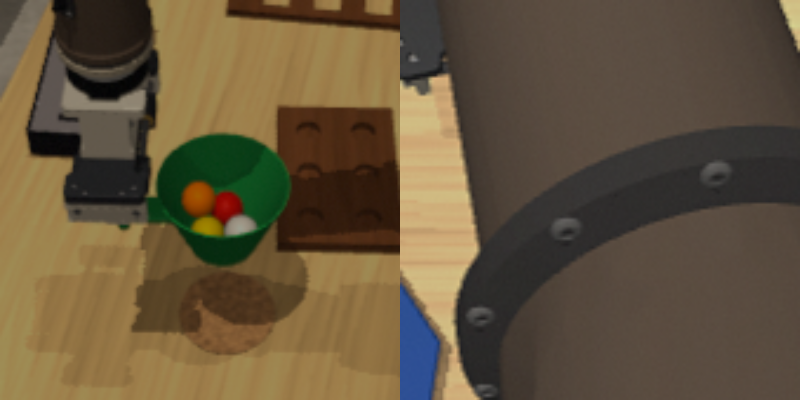

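Run:
```python
from h import *
b=img('side');c=cloud(b);col=b['color'].astype(int)
print(c[205,257],c[190,245],c[200,300])
m=(abs(c[...,2]-.004)<.003)
m[:180]=0;m[226:]=0;m[:,:225]=0;m[:,290:]=0
n,l,s,ce=cv2.connectedComponentsWithStats(m.astype(np.uint8));i=l[205,257];q=c[l==i];print(s[i],q[:,:2].mean(0),(q.min(0)+q.max(0))/2,np.ptp(q,axis=0),cv2.minEnclosingCircle(q[:,:2].astype(np.float32)))
go([.557,.277,.175],35)
```

```text
[0.57562321 0.0033625  0.00163386] [ 6.19840441e-01 -4.07151590e-02 -3.11223786e-05] [ 0.46668771 -0.04102497 -0.00048166]
[237 188  40  35 651] [0.57790998 0.00380402] [0.57791714 0.00197851 0.00399648] [0.10778397 0.11468827 0.0059715 ] ((0.578751802444458, 0.0020925207063555717), 0.05759883299469948)
go [-0.0714 -0.2723 -0.0257] -0.4111 cur heading 11.44
```

Emit:
jog_arm(
  moves=[
    [0,-0.01,-0.02,0],
    [-0.01,-0.03,-0.025,-0.05],
    [-0.016,-0.055,-0.025,-0.1],
    [-0.022,-0.085,-0.025,-0.15],
    [-0.03,-0.115,-0.025,-0.2],
    [-0.038,-0.145,-0.025,-0.25],
    [-0.046,-0.175,-0.025,-0.3],
    [-0.054,-0.205,-0.025,-0.35],
    [-0.062,-0.235,-0.025,-0.39],
    [-0.068,-0.258,-0.025,-0.41],
    [-0.071,-0.27,-0.025,-0.41],
    [-0.071,-0.272,-0.025,-0.41],
    [-0.071,-0.272,-0.025,-0.41],
    [-0.071,-0.272,-0.025,-0.41],
    [-0.071,-0.272,-0.025,-0.41],
  ],
)

```text
clock: 14.3
position: [0.5584, 0.2761, 0.1751]
ee_rot: [2.997, 0.941, 0.0]
force: [0.4, -0.3, -2.9]
width: 0.538
gripper_force: 58.0
```

Emit:
jog_arm(
  moves=[
    [0,0,0,0],
    [0,0,0,0],
    [0,0,0,0],
  ],
  newtons=22,
)

```text
clock: 14.68
position: [0.558, 0.2769, 0.1751]
ee_rot: [2.997, 0.943, -0.0]
force: [-0.1, -0.6, -3.3]
width: 0.544
gripper_force: 22.0
```

```bash
cat >> h.py <<'E'
def cuptilt(save=None):
    b=img('side',save);c=cloud(b);col=b['color'].astype(int);m=(col[...,1]>col[...,0]+20)&(col[...,1]>col[...,2]+10)
    q=c[m];s=arm.observe();M=R.from_rotvec(s['ee_rot']).as_matrix()
    q=q[np.linalg.norm(q-s['position'],axis=1)<.25]; g=np.array(s['position'])+[0,0,.05]
    t=(q-g)@M[:,0]; z=q[:,2]; print('green radial/z (1,99%)',np.percentile(t,[0,1,50,99,100]).round(3),np.percentile(z,[0,1,50,99,100]).round(3))
    i=[t.argmin(),t.argmax(),z.argmin(),z.argmax()]; print('extremes (t,z):',[(t[k].round(3),z[k].round(3)) for k in i])
    r,g_,bl=col[...,0],col[...,1],col[...,2]
E
python3 - <<'E'
from h import *
st();cuptilt('s8.png')
E
```

```text
14.68 [0.558  0.2769 0.1751] [[0.82, 0.573, -0.0], [0.573, -0.82, -0.0], [-0.0, -0.0, -1.0]] w 0.5444289390633844 21.99975550174713 [-0.3   0.48 -0.37  1.59  0.19  1.11 -1.67]
green radial/z (1,99%) [-0.169 -0.166 -0.131 -0.057 -0.034] [0.147 0.15  0.2   0.228 0.308]
extremes (t,z): [(np.float64(-0.169), np.float64(0.224)), (np.float64(-0.034), np.float64(0.291)), (np.float64(-0.111), np.float64(0.147)), (np.float64(-0.035), np.float64(0.308))]
```

Emit:
jog_arm(
  moves=[
    [0,0,0,0],
    [0,0,0,0],
    [0,0,0,0],
  ],
  newtons=12,
)

```text
clock: 15.1
position: [0.558, 0.2769, 0.175]
ee_rot: [2.997, 0.943, -0.0]
force: [0.2, 0.2, -4.4]
width: 0.546
gripper_force: 12.0
```

Run:
```python
from h import *
st();cuptilt('s8.png')
```

```text
15.1 [0.558  0.2769 0.175 ] [[0.82, 0.573, -0.0], [0.573, -0.82, -0.0], [-0.0, 0.0, -1.0]] w 0.5455267502011044 11.99983924627304 [-0.3   0.48 -0.37  1.59  0.19  1.11 -1.67]
green radial/z (1,99%) [-0.109 -0.105 -0.019  0.03   0.037] [-0.002  0.001  0.131  0.267  0.302]
extremes (t,z): [(np.float64(-0.109), np.float64(-0.002)), (np.float64(0.037), np.float64(0.302)), (np.float64(-0.109), np.float64(-0.002)), (np.float64(0.037), np.float64(0.302))]
```

Run:
```python
from h import *
cv2.imwrite('pics/c9.png',cv2.resize(cv2.imread('pics/s8.png')[130:350,130:390],(780,600)))
```

```text
(no output)
```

View pics/c9.png

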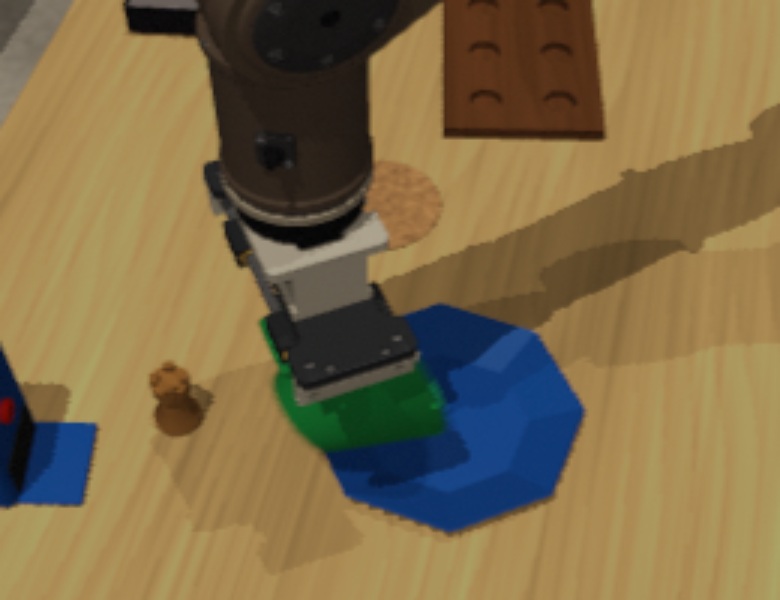

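The cup has swung to about 65–70 degrees above the tray, and no marbles show in it. Next: lower it, then press its base against the tray's slope while moving inward.

Emit:
jog_arm(
  moves=[
    [-0.01,0,0.015,0],
    [-0.02,0,0.03,0],
    [-0.02,0,0.042,0],
    [-0.02,0,0.049,0],
    [-0.025,0,0.05,0],
    [-0.03,0,0.05,0],
    [-0.035,0,0.051,0],
    [-0.04,0,0.052,0],
    [-0.045,0,0.053,0],
    [-0.05,0,0.053,0],
    [-0.053,0,0.053,0],
    [-0.053,0,0.053,0],
  ],
)

```text
clock: 16.65
position: [0.5143, 0.2463, 0.1218]
ee_rot: [2.997, 0.943, -0.001]
force: [-0.7, 0.7, -2.2]
width: 0.548
gripper_force: 12.0
```

Run:
```python
from h import *
st();cuptilt('s10.png')
cv2.imwrite('pics/c10.png',cv2.resize(cv2.imread('pics/s10.png')[180:350,200:350],(600,600)))
```

```text
16.65 [0.5143 0.2463 0.1218] [[0.82, 0.573, -0.001], [0.573, -0.82, -0.0], [-0.001, 0.0, -1.0]] w 0.5477113637613127 11.999826282262802 [-0.27  0.45 -0.37  1.78  0.2   0.95 -1.69]
green radial/z (1,99%) [-0.035 -0.029  0.023  0.05   0.052] [-0.004  0.052  0.093  0.216  0.249]
extremes (t,z): [(np.float64(-0.035), np.float64(0.064)), (np.float64(0.052), np.float64(0.091)), (np.float64(0.0), np.float64(-0.004)), (np.float64(0.026), np.float64(0.249))]
```

View pics/c10.png

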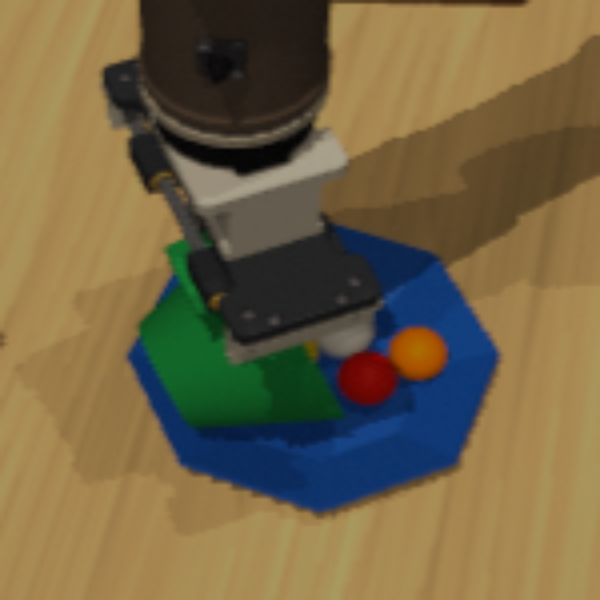

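All four marbles are coming out: red, orange and white are on the tray, and yellow is just visible at the lip near (312,350). Tipping a little more.

Emit:
jog_arm(
  moves=[
    [-0.006,0,0,0],
    [-0.012,0,0,0],
    [-0.018,0,0,0],
    [-0.018,0,0,0],
    [-0.018,0,0,0],
    [-0.018,0,0,0],
  ],
)

```text
clock: 17.45
position: [0.5, 0.2364, 0.1221]
ee_rot: [-2.997, -0.943, -0.0]
force: [1.1, -1.1, -1.8]
width: 0.541
gripper_force: 12.0
```

```bash
cat >> h.py <<'E'
def marbles(name='side',d=None,rmax=.4,cent=(.475,.2195)):
    d=d or img(name);c=cloud(d);hsv=cv2.cvtColor(d['color'],cv2.COLOR_RGB2HSV).astype(int);H,S,V=hsv[...,0],hsv[...,1],hsv[...,2]
    ms=dict(red=((H<4)|(H>174))&(S>170)&(V>90),yel=(H>21)&(H<33)&(S>170)&(V>90),white=(S<60)&(V>120),org=(H>=5)&(H<=16)&(S>185)&(V>120))
    out={}
    for k,m in ms.items():
        m=m&(np.hypot(c[...,0]-cent[0],c[...,1]-cent[1])<rmax)&(c[...,2]<.08)&(c[...,2]>.006)
        n,l,s,ce=cv2.connectedComponentsWithStats(m.astype(np.uint8))
        if n<2: print(k,'none');continue
        i=1+s[1:,4].argmax();q=c[l==i]
        # sphere-fit with known radius
        from scipy.optimize import least_squares
        f=least_squares(lambda x:np.linalg.norm(q-x,axis=1)-.0175,q.mean(0)-[0,0,.01],loss='soft_l1',f_scale=.001)
        out[k]=f.x;print(k,s[i,4],f.x.round(4),'r tray',np.hypot(*(f.x[:2]-[.475,.2195])).round(3))
    return out
E
python3 - <<'E'
from h import *
st();marbles();cuptilt('s11.png')
E
```

```text
17.45 [0.5    0.2364 0.1221] [[0.82, 0.573, 0.0], [0.573, -0.82, 0.0], [0.0, -0.0, -1.0]] w 0.5413861095347393 11.999790519475937 [-0.26  0.43 -0.38  1.82  0.19  0.93 -1.68]
red 142 [0.4259 0.2322 0.0192] r tray 0.051
yel 109 [0.4502 0.2015 0.0195] r tray 0.031
white 1 [0.3794 0.1798 0.0047] r tray 0.104
org 103 [0.4075 0.2028 0.0234] r tray 0.07
green radial/z (1,99%) [-0.032 -0.026  0.023  0.051  0.053] [-0.004  0.05   0.094  0.215  0.246]
extremes (t,z): [(np.float64(-0.032), np.float64(0.067)), (np.float64(0.053), np.float64(0.086)), (np.float64(-0.008), np.float64(-0.004)), (np.float64(0.026), np.float64(0.246))]
```

Emit:
jog_arm(
  moves=[
    [0,0,-0.015,0],
    [0,0,-0.03,0],
    [0,0,-0.05,0],
    [0,0,-0.07,0],
    [0,0,-0.09,0],
    [0,0,-0.1,0],
    [0,0,-0.1,0],
  ],
)

```text
clock: 18.42
position: [0.5001, 0.2365, 0.2231]
ee_rot: [-2.997, -0.943, -0.003]
force: [0.1, -0.0, -1.8]
width: 0.542
gripper_force: 12.0
```

Run:
```python
from h import *
st();a=img('side','s12.png');marbles(d=a);cuptilt()
cv2.imwrite('pics/c12.png',cv2.resize(cv2.imread('pics/s12.png')[160:340,190:350],(530,600)))
```

```text
18.43 [0.5001 0.2365 0.2231] [[0.82, 0.573, 0.002], [0.573, -0.82, 0.001], [0.002, 0.0, -1.0]] w 0.542144144232207 11.999738663434982 [-0.24  0.33 -0.39  1.69  0.14  1.14 -1.63]
red 161 [0.421  0.2445 0.0192] r tray 0.06
yel 106 [0.4644 0.2105 0.0204] r tray 0.014
white 1 [0.3794 0.1785 0.0025] r tray 0.104
org 58 [0.4326 0.1949 0.0194] r tray 0.049
green radial/z (1,99%) [-0.033 -0.027  0.022  0.051  0.053] [0.014 0.152 0.196 0.269 0.336]
extremes (t,z): [(np.float64(-0.033), np.float64(0.157)), (np.float64(0.053), np.float64(0.19)), (np.float64(0.02), np.float64(0.014)), (np.float64(0.036), np.float64(0.336))]
```

View pics/c12.png

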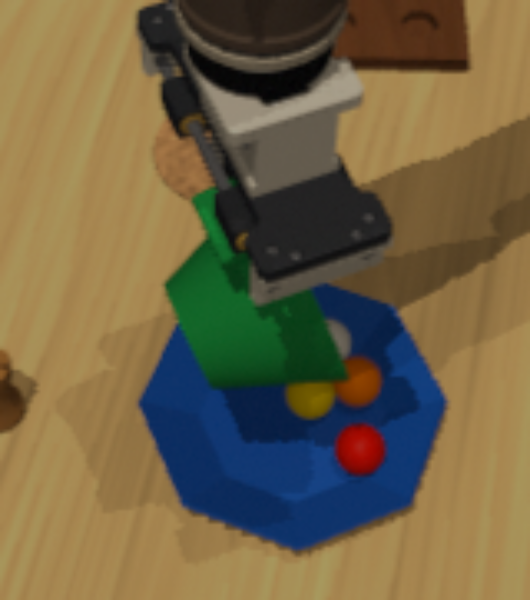

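All four marbles are in the tray: white (330,338), orange (358,382), yellow (310,398) and red (360,450). The cup is empty, so I'm taking it to the coaster.

Run:
```python
from h import *
go([.545,-.0205,.22],35)
```

```text
go [-0.1096  0.2364  0.0018] -0.0012 cur heading 34.93
```

Emit:
jog_arm(
  moves=[
    [-0.015,0.03,0,0],
    [-0.035,0.07,0,0],
    [-0.055,0.115,0,0],
    [-0.075,0.16,0,0],
    [-0.095,0.205,0,0],
    [-0.109,0.236,0,0],
    [-0.109,0.236,0,0],
    [-0.109,0.236,0,0],
  ],
)

```text
clock: 19.52
position: [0.5451, -0.0189, 0.2215]
ee_rot: [-2.996, -0.943, 0.002]
force: [-0.8, 1.1, -1.5]
width: 0.545
gripper_force: 12.0
```

Emit:
jog_arm(
  moves=[
    [0,0,0,0],
    [0,0,0,0],
    [0,0,0.02,0],
    [0,0,0.04,0],
    [0,0,0.06,0],
    [0,0,0.08,0],
    [0,0,0.09,0],
    [0,0,0.09,0],
  ],
  newtons=6,
)

```text
clock: 20.52
position: [0.5452, -0.0194, 0.1317]
ee_rot: [-2.996, -0.944, 0.002]
force: [0.4, -0.3, -1.0]
width: 0.542
gripper_force: 6.0
```

Run:
```python
from h import *
st();cuptilt('s13.png')
cv2.imwrite('pics/c13.png',cv2.resize(cv2.imread('pics/s13.png')[120:260,190:350],(680,600)))
```

```text
20.52 [ 0.5452 -0.0194  0.1317] [[0.819, 0.573, -0.001], [0.573, -0.819, 0.0], [-0.001, -0.001, -1.0]] w 0.5419204303712566 5.999977737665176 [ 0.15  0.39 -0.28  1.83  0.13  0.93 -1.15]
green radial/z (1,99%) [-0.037 -0.03   0.017  0.049  0.051] [0.048 0.057 0.106 0.178 0.23 ]
extremes (t,z): [(np.float64(-0.037), np.float64(0.059)), (np.float64(0.051), np.float64(0.096)), (np.float64(0.038), np.float64(0.048)), (np.float64(0.037), np.float64(0.23))]
```

View pics/c13.png

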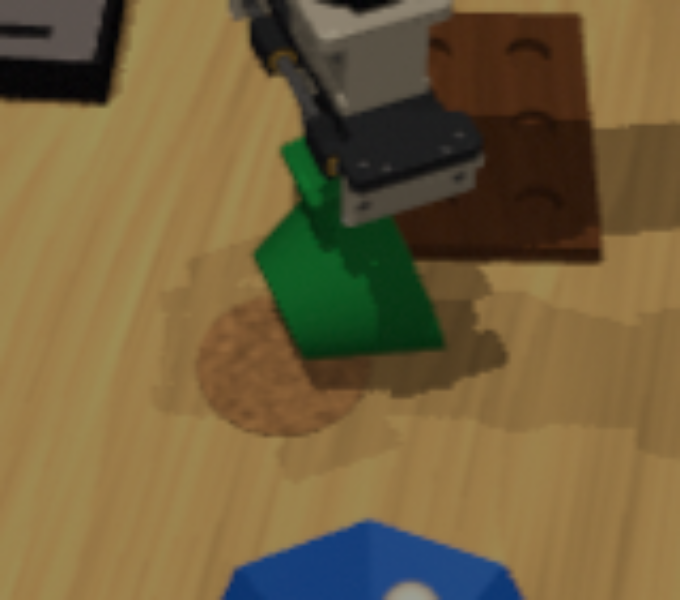

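The cup hangs at about 75–80 degrees over the coaster's near edge, base edge at (300,355) and lip at (440,345), held by friction. I'll set the lip and base edge down and swing the handle outward and down to right it.

Emit:
jog_arm(
  moves=[
    [-0.014,0,0.008,0],
    [-0.014,0,0.017,0],
    [-0.014,0,0.0245,0],
    [-0.014,0,0.0245,0],
    [-0.005,0,0.0245,0],
    [0.004,0,0.0245,0],
    [0.014,0,0.025,0],
    [0.024,0,0.0257,0],
    [0.034,0,0.0275,0],
    [0.044,0,0.0296,0],
    [0.054,0,0.033,0],
    [0.064,0,0.0364,0],
    [0.064,0,0.0364,0],
  ],
)

```text
clock: 22.2
position: [0.6006, 0.0187, 0.0967]
ee_rot: [-2.996, -0.945, -0.006]
force: [1.2, 0.5, 5.7]
width: 0.552
gripper_force: 6.0
```

Run:
```python
from h import *
st();cuptilt('s14.png')
```

```text
22.2 [0.6006 0.0187 0.0967] [[0.819, 0.574, 0.004], [0.574, -0.819, 0.001], [0.004, 0.001, -1.0]] w 0.5517452296898342 5.999981537461281 [ 0.06  0.51 -0.26  1.74  0.16  0.91 -1.23]
green radial/z (1,99%) [-0.112 -0.11  -0.034  0.027  0.036] [0.001 0.02  0.066 0.141 0.216]
extremes (t,z): [(np.float64(-0.112), np.float64(0.028)), (np.float64(0.036), np.float64(0.192)), (np.float64(-0.003), np.float64(0.001)), (np.float64(-0.036), np.float64(0.216))]
```

Emit:
jog_arm(
  moves=[
    [0.01,0,0.002,0],
    [0.024,0,0.005,0],
    [0.03,0,0.01,0],
    [0.036,0,0.015,0],
    [0.042,0,0.022,0],
    [0.048,0,0.029,0],
    [0.052,0,0.037,0],
    [0.055,0,0.0435,0],
    [0.06,0,0.05,0],
    [0.065,0,0.056,0],
    [0.071,0,0.062,0],
    [0.075,0,0.0665,0],
    [0.075,0,0.0665,0],
  ],
)

```text
clock: 23.88
position: [0.659, 0.0598, 0.0283]
ee_rot: [-2.997, -0.943, 0.003]
force: [0.1, 0.1, -0.9]
width: 0.541
gripper_force: 6.0
```

Run:
```python
from h import *
st();cuptilt('s15.png')
b=img('side');c=cloud(b);col=b['color'].astype(int);m=(col[...,1]>col[...,0]+15)&(c[...,2]>.074)&(c[...,2]<.092)&(c[...,0]<.66)
P=c[m][:,:2];print(len(P),P.min(0),P.max(0), cv2.minEnclosingCircle(P.astype(np.float32)))
```

```text
23.88 [0.659  0.0598 0.0283] [[0.82, 0.573, -0.002], [0.573, -0.82, -0.0], [-0.002, -0.001, -1.0]] w 0.5413511464066175 6.000013053417206 [-0.02  0.68 -0.24  1.63  0.19  0.86 -1.29]
green radial/z (1,99%) [-0.157 -0.153 -0.105 -0.048 -0.021] [0.    0.005 0.052 0.093 0.221]
extremes (t,z): [(np.float64(-0.157), np.float64(0.075)), (np.float64(-0.021), np.float64(0.199)), (np.float64(-0.107), np.float64(0.0)), (np.float64(-0.035), np.float64(0.221))]
247 [ 0.5194302  -0.05963838] [0.64454965 0.07489556] ((0.5847669839859009, 0.007784987799823284), 0.06856493651866913)
```

Emit:
jog_arm(
  moves=[
    [-0.004,0,0,0],
    [-0.008,0,0,0],
    [-0.008,0,0,0],
    [-0.008,0,0,0],
  ],
)

```text
clock: 24.48
position: [0.6529, 0.0552, 0.0293]
ee_rot: [2.997, 0.943, -0.0]
force: [0.1, 0.6, -0.9]
width: 0.545
gripper_force: 6.0
```

Emit:
jog_arm(
  moves=[
    [0,0,0,0],
    [0,0,0,0],
    [0,0,0,0],
    [0,0,0,0],
    [0,0,0,0],
    [0,0,-0.03,0],
    [0,0,-0.07,0],
    [0,0,-0.12,0],
    [0,0,-0.17,0],
    [0,0,-0.2,0],
    [0,0,-0.2,0],
  ],
  hand=0.0918,
)

```text
clock: 25.85
position: [0.6545, 0.0557, 0.2323]
ee_rot: [2.996, 0.943, 0.008]
force: [-0.7, 0.1, -0.2]
width: 1.001
gripper_force: 0.0
```

```bash
cat >> h.py <<'E'
def cup(b):
    c=cloud(b);col=b['color'].astype(int);m=(col[...,1]>col[...,0]+15)&(c[...,2]>.07)&(c[...,2]<.092)
    P=c[m];P=P[np.linalg.norm(P[:,:2]-[.58,.004],axis=1)<.085]
    print('rim',len(P),cv2.minEnclosingCircle(P[:,:2].astype(np.float32)))
    A=np.c_[P[:,:2],np.ones(len(P))]
    k=P[abs(np.linalg.norm(P[:,:2]-[.578,.0025],axis=1)-.066)<.012]
    print('z by side',[k[(k[:,:2]-[.578,.0025])@v>.04][:,2].max().round(4) for v in np.array([[1,0],[0,1],[-1,0],[0,-1]]) if ((k[:,:2]-[.578,.0025])@v>.04).any()])
E
python3 - <<'E'
from h import *
st();b=img('side','s16.png');cup(b);marbles(d=b)
go([.50,-.05,.25],35)
E
```

```text
25.85 [0.6545 0.0557 0.2323] [[0.82, 0.573, 0.005], [0.573, -0.82, 0.001], [0.005, 0.002, -1.0]] w 1.0006127924595878 0.0 [ 0.    0.48 -0.26  1.43  0.13  1.25 -1.23]
rim 429 ((0.58907550573349, 0.011182127520442009), 0.06892520189285278)
z by side [np.float64(0.0862), np.float64(0.0847), np.float64(0.0829), np.float64(0.0836)]
red 161 [0.4208 0.2468 0.0193] r tray 0.061
yel 156 [0.4772 0.2215 0.0191] r tray 0.003
white 130 [0.4638 0.1691 0.0194] r tray 0.052
org 116 [0.438  0.2159 0.0194] r tray 0.037
go [-0.1861 -0.0014 -0.0201] -0.0012 cur heading 34.93
```

Run:
```python
from h import *
go([.464,.169,.12],90)
B=np.array([.4894,-.2197]);a=np.radians(11.56);ex=np.array([np.cos(a),np.sin(a)]);ey=np.array([-np.sin(a),np.cos(a)])
for i in(-1,1):
  for j in(-1,0,1): print(i,j,(B+.035*i*ex+.07*j*ey).round(4))
```

```text
go [-0.0905 -0.2017  0.1098] -0.9611 cur heading 34.93
-1 -1 [ 0.4691 -0.2953]
-1 0 [ 0.4551 -0.2267]
-1 1 [ 0.4411 -0.1581]
1 -1 [ 0.5377 -0.2813]
1 0 [ 0.5237 -0.2127]
1 1 [ 0.5097 -0.1441]
```

Emit:
jog_arm(
  moves=[
    [-0.03,-0.06,0,-0.2],
    [-0.06,-0.12,0,-0.4],
    [-0.09,-0.18,0.02,-0.6],
    [-0.0905,-0.2017,0.06,-0.8],
    [-0.0905,-0.2017,0.11,-0.961],
    [-0.0905,-0.2017,0.11,-0.961],
    [-0.0905,-0.2017,0.11,-0.961],
    [-0.0905,-0.2017,0.11,-0.961],
  ],
  hand=0.06,
)

```text
clock: 26.9
position: [0.4647, 0.1691, 0.1208]
ee_rot: [2.225, 2.217, 0.004]
force: [-0.0, 0.3, 0.5]
width: 0.656
gripper_force: 0.0
```

Run:
```python
from h import *
st();b=img('side');cup(b);m=marbles(d=b);print('wrist');w=marbles('wrist')
go([*m['white'][:2],-.023],90)
t=img('top','t17.png');print('top');cup(t);marbles(d=t)
```

```text
26.9 [0.4647 0.1691 0.1208] [[0.004, 1.0, 0.002], [1.0, -0.004, 0.001], [0.001, 0.002, -1.0]] w 0.6564975724114381 0.0 [-0.04  0.37 -0.53  1.95  0.24  0.88 -0.7 ]
rim 309 ((0.5908189415931702, 0.009226880967617035), 0.06821612268686295)
z by side [np.float64(0.0857), np.float64(0.0832), np.float64(0.0848)]
red 162 [0.4208 0.2469 0.0192] r tray 0.061
yel 155 [0.4766 0.2216 0.0193] r tray 0.003
white 131 [0.4635 0.1683 0.0194] r tray 0.052
org 117 [0.438  0.2164 0.0195] r tray 0.037
wrist
red 903 [0.4211 0.2472 0.0213] r tray 0.061
yel 345 [0.4774 0.2219 0.0212] r tray 0.003
white 764 [0.4643 0.1691 0.0214] r tray 0.051
org 501 [0.4383 0.2167 0.0214] r tray 0.037
go [-0.0009 -0.0012  0.1435] -0.0022 cur heading 89.87
top
rim 732 ((0.58918696641922, 0.010463185608386993), 0.06765154749155045)
z by side [np.float64(0.0873), np.float64(0.0865), np.float64(0.088), np.float64(0.0876)]
red none
yel none
white 356 [0.6038 0.5805 0.0099] r tray 0.383
org none
```

Emit:
jog_arm(
  moves=[
    [0,0,0.05,0],
    [0,0,0.1,0],
    [0,0,0.13,0],
    [0,0,0.143,0],
    [0,0,0.143,0],
    [0,0,0.143,0],
  ],
)

```text
clock: 27.8
position: [0.4672, 0.1717, -0.0214]
ee_rot: [2.221, 2.219, 0.012]
force: [3.8, 4.2, 7.0]
width: 0.654
gripper_force: 4.7
```

Emit:
jog_arm(
  moves=[
    [0,0,0,0],
    [0,0,0,0],
    [0,0,0,0],
    [0,0,0,0],
    [0,0,0,0],
    [0,0,0,0],
  ],
  hand=0.025,
  newtons=12,
)

```text
clock: 28.55
position: [0.4634, 0.1699, -0.023]
ee_rot: [-2.221, -2.221, -0.002]
force: [-3.1, 3.3, 8.6]
width: 0.367
gripper_force: 14.2
```

Run:
```python
from h import *
s=st(); go([.4551,-.2267,.10],11.56); go([.4691,-.2953,.10],11.56)
```

```text
28.55 [ 0.4634  0.1699 -0.023 ] [[-0.0, 1.0, 0.001], [1.0, 0.0, 0.001], [0.001, 0.001, -1.0]] w 0.36688863369725094 14.22854326228844 [-0.15  0.58 -0.41  2.08  0.42  0.56 -0.86]
go [-0.3965 -0.0083 -0.1234] 1.3692 cur heading 90.01
go [-0.4651  0.0057 -0.1235] 1.3692 cur heading 90.01
```

Emit:
jog_arm(
  moves=[
    [0,0,-0.02,0],
    [0,0,-0.05,0],
    [0,0,-0.09,0],
    [0,0,-0.12,0],
    [0,0,-0.12,0],
    [0,0,-0.12,0],
  ],
  newtons=20,
)

```text
clock: 29.3
position: [0.4631, 0.1682, 0.0958]
ee_rot: [2.222, 2.22, -0.001]
force: [0.0, 0.1, -0.9]
width: 0.367
gripper_force: 20.0
```

Run:
```python
from h import *
s=st(); marbles('side');
b=img('wrist');c=cloud(b);hsv=cv2.cvtColor(b['color'],cv2.COLOR_RGB2HSV)
M=R.from_rotvec(s['ee_rot']).as_matrix();q=(c-s['position'])@M
m=(hsv[...,1]<70)&(hsv[...,2]>110)&(abs(q[...,0])<.03)&(abs(q[...,1])<.02)&(abs(q[...,2]+.045)<.04)
print(m.sum(), q[m].mean(0) if m.any() else '', np.percentile(q[m],[1,99],axis=0) if m.any() else '')
go([.4691,-.2953,.10],11.56)
```

```text
29.3 [0.4631 0.1682 0.0958] [[0.001, 1.0, -0.0], [1.0, -0.001, -0.001], [-0.001, -0.0, -1.0]] w 0.36713660700273276 20.000014007091522 [-0.05  0.4  -0.53  1.98  0.27  0.83 -0.72]
red 162 [0.421  0.247  0.0189] r tray 0.061
yel 157 [0.4768 0.2219 0.0193] r tray 0.003
white 1 [0.3914 0.1616 0.0017] r tray 0.102
org 119 [0.4377 0.2163 0.0192] r tray 0.037
2036 [ 0.00927917 -0.00030416 -0.05363653] [[-0.00101861 -0.01974892 -0.07162356]
 [ 0.01646147  0.01979357 -0.03802947]]
go [-0.4636  0.0066 -0.0043] 1.3687 cur heading 89.98
```

Emit:
jog_arm(
  moves=[
    [-0.05,0,-0.004,0],
    [-0.1,0,-0.004,0.1],
    [-0.155,0.002,-0.004,0.25],
    [-0.21,0.003,-0.004,0.4],
    [-0.265,0.004,-0.004,0.55],
    [-0.32,0.005,-0.004,0.7],
    [-0.37,0.006,-0.004,0.85],
    [-0.42,0.006,-0.004,1.0],
    [-0.455,0.0066,-0.004,1.15],
    [-0.4636,0.0066,-0.004,1.3],
    [-0.4636,0.0066,-0.004,1.369],
    [-0.4636,0.0066,-0.004,1.369],
    [-0.4636,0.0066,-0.004,1.369],
  ],
)

```text
clock: 31.02
position: [0.4696, -0.2943, 0.0997]
ee_rot: [-3.125, -0.32, 0.002]
force: [0.2, -0.1, -0.8]
width: 0.37
gripper_force: 20.0
```

```bash
cat >> h.py <<'E'
def held(color):
    from scipy.optimize import least_squares
    b=img('wrist');c=cloud(b);hsv=cv2.cvtColor(b['color'],cv2.COLOR_RGB2HSV).astype(int);H,S,V=hsv[...,0],hsv[...,1],hsv[...,2]
    s=arm.observe();M=R.from_rotvec(s['ee_rot']).as_matrix();q=(c-s['position'])@M
    ms=dict(red=((H<4)|(H>174))&(S>170),yel=(H>19)&(H<35)&(S>150),white=(S<50)&(V>130),org=(H>=5)&(H<=16)&(S>170))[color]
    k=q[ms&(abs(q[...,0])<.03)&(abs(q[...,1])<.02)&(abs(q[...,2]+.045)<.035)]
    if len(k)<20: print('held none',len(k));return
    f=least_squares(lambda x:np.linalg.norm(k-x,axis=1)-.0175,k.mean(0)+[-.01,0,.005],loss='soft_l1',f_scale=.001)
    print('held',color,len(k),'tool',f.x.round(4),'world',(s['position']+M@f.x).round(4),'cost',f.cost)
E
python3 - <<'E'
from h import *
st();held('white');go([.4691,-.2953,-.013],11.56)
# wells from wrist: ground-truth check of board top
b=img('wrist');c=cloud(b);q=c[(abs(c[...,2]-.016)<.003)&(b['color'].max(-1)<140)&(c[...,1]<-.05)]
print(len(q),cv2.minAreaRect(q[:,:2].astype(np.float32)))
t=img('side');c=cloud(t);m=(abs(c[...,2]-.015)<.005)&(t['color'][...,0]<130)&(c[...,1]<-.08)&(c[...,1]>-.36)&(c[...,0]>.37)&(c[...,0]<.6);print(m.sum(),cv2.minAreaRect(c[m][:,:2].astype(np.float32)))
E
```

```text
31.02 [ 0.4696 -0.2943  0.0997] [[0.979, 0.202, -0.001], [0.202, -0.979, 0.0], [-0.001, -0.001, -1.0]] w 0.3696139360894648 20.000005066394806 [ 0.52  0.43 -0.08  1.86  0.04  0.86 -0.95]
held white 1821 tool [-0.0006 -0.     -0.0443] world [ 0.4692 -0.2945  0.1441] cost 0.00019657573555738862
go [-0.0007  0.0008  0.1128] 0.0018 cur heading 11.66
22382 ((0.4664696753025055, -0.3453977406024933), (0.2899392247200012, 0.45781341195106506), 17.843725204467773)
2395 ((0.488211065530777, -0.21805500984191895), (0.14947977662086487, 0.22600708901882172), 11.739853858947754)
```

Emit:
jog_arm(
  moves=[
    [0,0.0008,0.05,0],
    [0,0.0008,0.09,0],
    [0,0.0008,0.108,0],
    [0,0.0008,0.113,0],
    [0,0.0008,0.113,0],
    [0,0.0008,0.113,0],
  ],
)

```text
clock: 31.92
position: [0.4688, -0.2948, -0.0114]
ee_rot: [-3.125, -0.317, 0.003]
force: [-8.4, 4.3, 22.6]
width: 0.366
gripper_force: 31.3
```

Emit:
jog_arm(
  moves=[
    [0,0,0,0],
    [0,0,0,0],
    [0,0,0,0],
    [0,0,-0.03,0],
    [0,0,-0.07,0],
    [0,0,-0.11,0],
    [0,0,-0.12,0],
    [0,0,-0.12,0],
  ],
  hand=0.055,
)

```text
clock: 32.92
position: [0.4703, -0.2957, 0.1076]
ee_rot: [3.125, 0.317, 0.002]
force: [-0.8, -0.7, -0.1]
width: 0.598
gripper_force: 0.0
```

Run:
```python
from h import *
st();marbles('wrist',cent=(.489,-.22),rmax=.15);marbles('side')
go([.4769,.2217,.10],103)
```

```text
32.92 [ 0.4703 -0.2957  0.1076] [[0.98, 0.201, 0.001], [0.201, -0.98, -0.001], [0.001, 0.001, -1.0]] w 0.5980947405864177 0.0 [ 0.52  0.42 -0.08  1.85  0.04  0.87 -0.95]
red none
yel none
white 846 [ 0.4691 -0.2962  0.0246] r tray 0.516
org none
red 161 [0.4209 0.2471 0.0192] r tray 0.061
yel 155 [0.4768 0.2218 0.0191] r tray 0.003
white none
org 120 [0.4377 0.2163 0.0186] r tray 0.037
go [ 0.1111 -0.5048  0.0065] -1.5958 cur heading 11.57
```

White is seated (z 25 mm, within 1 mm of the well). Next is yellow.

Run:
```python
from h import *
go([.4769,.2217,.10],8)
```

```text
go [ 0.1111 -0.5048  0.0065] 0.0623 cur heading 11.57
```

Emit:
jog_arm(
  moves=[
    [0.012,-0.055,0,0.06],
    [0.025,-0.115,0,0.06],
    [0.038,-0.175,0,0.06],
    [0.051,-0.235,0,0.06],
    [0.064,-0.295,0,0.06],
    [0.077,-0.355,0,0.06],
    [0.09,-0.41,0,0.06],
    [0.1,-0.46,0,0.06],
    [0.11,-0.495,0,0.06],
    [0.111,-0.505,0,0.06],
    [0.111,-0.505,0,0.06],
    [0.111,-0.505,0,0.06],
  ],
)

```text
clock: 34.52
position: [0.4775, 0.2196, 0.1066]
ee_rot: [3.133, 0.219, -0.002]
force: [0.1, -0.5, 0.5]
width: 0.599
gripper_force: 0.0
```

Run:
```python
from h import *
st();m=marbles('wrist');
go([*m['yel'][:2],-.017],8)
```

```text
34.52 [0.4775 0.2196 0.1066] [[0.99, 0.139, -0.001], [0.139, -0.99, -0.001], [-0.001, 0.001, -1.0]] w 0.5985404330901497 0.0 [-0.36  0.39 -0.22  1.91  0.11  0.85 -2.07]
red 636 [0.4211 0.2466 0.0214] r tray 0.06
yel 651 [0.4773 0.2212 0.0214] r tray 0.003
white 12 [0.4819 0.1324 0.0158] r tray 0.087
org 703 [0.4383 0.216  0.0214] r tray 0.037
go [-1.000e-04 -1.800e-03  1.239e-01] -0.0001 cur heading 8.0
```

Emit:
jog_arm(
  moves=[
    [0,0,0.04,0],
    [0,0,0.09,0],
    [0,0,0.115,0],
    [0,0,0.124,0],
    [0,0,0.124,0],
    [0,0,0.124,0],
  ],
)

```text
clock: 35.33
position: [0.4785, 0.2217, -0.0156]
ee_rot: [-3.133, -0.222, -0.003]
force: [0.1, 1.3, -0.5]
width: 0.599
gripper_force: 0.0
```

Emit:
jog_arm(
  moves=[
    [0,0,0,0],
    [0,0,0,0],
    [0,0,0,0],
    [0,0,0,0],
    [0,0,-0.03,0],
    [0,0,-0.07,0],
    [0,0,-0.11,0],
    [0,0,-0.12,0],
    [0,0,-0.12,0],
    [0,0,-0.12,0],
  ],
  hand=0.025,
  newtons=15,
)

```text
clock: 36.58
position: [0.4767, 0.221, 0.1019]
ee_rot: [3.133, 0.222, -0.003]
force: [-0.4, -1.1, -0.1]
width: 0.368
gripper_force: 15.0
```

Run:
```python
from h import *
st();held('yel');marbles('side')
go([.4411,-.1581,.10],11.56)
```

```text
36.58 [0.4767 0.221  0.1019] [[0.99, 0.141, -0.002], [0.141, -0.99, -0.001], [-0.002, 0.001, -1.0]] w 0.36772689749397713 14.999993294477463 [-0.36  0.4  -0.23  1.92  0.12  0.84 -2.08]
held yel 2033 tool [-0.0006  0.0001 -0.0378] world [0.4762 0.2208 0.1396] cost 0.00021085819070468028
red 154 [0.421  0.2466 0.0194] r tray 0.06
yel none
white none
org 80 [0.4393 0.2158 0.0197] r tray 0.036
go [-0.0889  0.3703  0.0024] -0.06 cur heading 8.12
```

Emit:
jog_arm(
  moves=[
    [-0.013,0.055,0,0],
    [-0.028,0.115,0,-0.02],
    [-0.042,0.175,0,-0.04],
    [-0.056,0.235,0,-0.06],
    [-0.07,0.295,0,-0.06],
    [-0.082,0.345,0,-0.06],
    [-0.089,0.37,0.002,-0.06],
    [-0.089,0.37,0.002,-0.06],
    [-0.089,0.37,0.002,-0.06],
  ],
)

```text
clock: 37.8
position: [0.4416, -0.1564, 0.1007]
ee_rot: [-3.125, -0.317, 0.001]
force: [0.4, -0.3, -0.7]
width: 0.368
gripper_force: 15.0
```

Run:
```python
from h import *
st();held('yel')
go([.4411,-.1585,-.009],11.56)
```

```text
37.8 [ 0.4416 -0.1564  0.1007] [[0.98, 0.201, -0.001], [0.201, -0.98, 0.001], [-0.001, -0.001, -1.0]] w 0.36818866581524495 15.00012293457985 [ 0.33  0.31 -0.13  2.05  0.05  0.78 -1.2 ]
held yel 2061 tool [-0.0008  0.0003 -0.0377] world [ 0.441  -0.1565  0.1385] cost 0.00018726422248253408
go [-0.0011  0.0024  0.1099] 0.0016 cur heading 11.65
```

Emit:
jog_arm(
  moves=[
    [0,0.0008,0.05,0],
    [0,0.0008,0.09,0],
    [0,0.0008,0.105,0],
    [0,0.0008,0.109,0],
    [0,0.0008,0.109,0],
    [0,0.0008,0.109,0],
  ],
)

```text
clock: 38.6
position: [0.4428, -0.1583, -0.0067]
ee_rot: [3.125, 0.316, 0.003]
force: [0.1, 0.5, -0.3]
width: 0.372
gripper_force: 15.0
```

Emit:
jog_arm(
  moves=[
    [0,0,0,0],
    [0,0,0,0],
    [0,0,0,0],
    [0,0,-0.03,0],
    [0,0,-0.07,0],
    [0,0,-0.11,0],
    [0,0,-0.11,0],
    [0,0,-0.11,0],
  ],
  hand=0.055,
)

```text
clock: 39.6
position: [0.4415, -0.1581, 0.1019]
ee_rot: [3.126, 0.316, -0.0]
force: [-0.9, 0.4, -0.4]
width: 0.601
gripper_force: 0.0
```

Run:
```python
from h import *
st();marbles('wrist',cent=(.489,-.22),rmax=.15);m=marbles('side')
d=m['red']-m['org'];print(d,np.degrees(np.arctan2(d[1],d[0])))
go([.439,.2162,.10],35)
```

```text
39.6 [ 0.4415 -0.1581  0.1019] [[0.98, 0.2, -0.0], [0.2, -0.98, -0.0], [-0.0, 0.0, -1.0]] w 0.6010622629156316 0.0 [ 0.33  0.31 -0.13  2.05  0.06  0.78 -1.2 ]
red none
yel 702 [ 0.4409 -0.159   0.0246] r tray 0.38
white 982 [ 0.469  -0.2963  0.0247] r tray 0.516
org none
red 160 [0.4212 0.2469 0.0195] r tray 0.06
yel 59 [ 0.4403 -0.1576  0.0215] r tray 0.379
white none
org 118 [0.4378 0.2162 0.0199] r tray 0.037
[-0.01667411  0.03069429 -0.00040264] 118.51221229169933
go [ 0.073  -0.367   0.0014] -0.4092 cur heading 11.55
```

Run:
```python
from h import *
go([.4383,.2162,.10],118.5)
```

```text
go [ 0.0723 -0.3671  0.0014] -1.8666 cur heading 11.55
```

Emit:
jog_arm(
  moves=[
    [0.012,-0.055,0,-0.15],
    [0.024,-0.115,0,-0.33],
    [0.036,-0.175,0,-0.51],
    [0.048,-0.235,0,-0.7],
    [0.06,-0.295,0,-0.88],
    [0.068,-0.34,0,-1.06],
    [0.072,-0.367,0,-1.24],
    [0.072,-0.367,0,-1.42],
    [0.072,-0.367,0,-1.6],
    [0.072,-0.367,0,-1.78],
    [0.072,-0.367,0,-1.866],
    [0.072,-0.367,0,-1.866],
    [0.072,-0.367,0,-1.866],
  ],
  hand=0.047,
)

```text
clock: 41.32
position: [0.4386, 0.2157, 0.1016]
ee_rot: [-1.609, -2.697, 0.001]
force: [0.3, 0.1, -0.4]
width: 0.518
gripper_force: 0.0
```

Run:
```python
from h import *
st();m=marbles('wrist');d=m['red']-m['org'];print(np.degrees(np.arctan2(d[1],d[0])))
go([*m['org'][:2],-.015],118.5)
```

```text
41.33 [0.4386 0.2157 0.1016] [[-0.475, 0.88, -0.001], [0.88, 0.475, -0.0], [0.0, -0.001, -1.0]] w 0.5181146081617569 0.0 [-0.04  0.42 -0.68  1.97  0.34  0.86 -0.41]
red 898 [0.4209 0.2474 0.0213] r tray 0.061
yel none
white 54 [0.4822 0.3277 0.0136] r tray 0.108
org 719 [0.4382 0.2168 0.0213] r tray 0.037
119.5408821396308
go [0.0011 0.0002 0.1168] -0.0022 cur heading 118.38
```

Emit:
jog_arm(
  moves=[
    [0.0005,0,0.04,0],
    [0.0005,0,0.085,0],
    [0.0005,0,0.108,0],
    [0.0005,0,0.116,0],
    [0.0005,0,0.116,0],
    [0.0005,0,0.116,0],
  ],
)

```text
clock: 42.12
position: [0.4394, 0.2167, -0.0128]
ee_rot: [1.607, 2.698, 0.002]
force: [0.3, 0.5, 0.1]
width: 0.512
gripper_force: 0.0
```

Emit:
jog_arm(
  moves=[
    [0,0,0,0],
    [0,0,0,0],
    [0,0,0,0],
    [0,0,0,0],
    [0,0,-0.03,0],
    [0,0,-0.07,0],
    [0,0,-0.11,0],
    [0,0,-0.115,0],
    [0,0,-0.115,0],
    [0,0,-0.115,0],
  ],
  hand=0.025,
)

```text
clock: 43.38
position: [0.4379, 0.2156, 0.1]
ee_rot: [-1.606, -2.699, 0.003]
force: [-0.1, 0.1, -0.9]
width: 0.372
gripper_force: 15.0
```

Run:
```python
from h import *
st();held('org');marbles('side')
go([.5377,-.2815,.10],11.56)
```

```text
43.38 [0.4379 0.2156 0.1   ] [[-0.477, 0.879, -0.002], [0.879, 0.477, -0.001], [-0.0, -0.002, -1.0]] w 0.3721862744690436 14.999924898147583 [-0.04  0.42 -0.68  1.98  0.35  0.86 -0.41]
held org 2162 tool [ 0.0006  0.0008 -0.0345] world [0.4384 0.2167 0.1345] cost 0.00021664403769182917
red 162 [0.4204 0.2469 0.0195] r tray 0.061
yel none
white none
org 1 [0.6888 0.2595 0.0455] r tray 0.218
go [-4.847e-01 -1.495e-01  4.000e-04] 1.8661 cur heading 118.48
```

Emit:
jog_arm(
  moves=[
    [-0.05,-0.012,0,0.1],
    [-0.105,-0.03,0,0.28],
    [-0.16,-0.048,0,0.46],
    [-0.215,-0.066,0,0.64],
    [-0.27,-0.084,0,0.82],
    [-0.325,-0.1,0,1.0],
    [-0.38,-0.117,0,1.18],
    [-0.43,-0.133,0,1.36],
    [-0.47,-0.145,0,1.54],
    [-0.4847,-0.1495,0,1.72],
    [-0.4847,-0.1495,0,1.866],
    [-0.4847,-0.1495,0,1.866],
    [-0.4847,-0.1495,0,1.866],
  ],
)

```text
clock: 45.1
position: [0.5381, -0.2805, 0.1007]
ee_rot: [-3.125, -0.323, 0.001]
force: [0.7, 0.5, -0.5]
width: 0.367
gripper_force: 15.0
```

Run:
```python
from h import *
st();held('org')
go([.5375,-.282,-.009],11.56)
```

```text
45.1 [ 0.5381 -0.2805  0.1007] [[0.979, 0.204, -0.001], [0.204, -0.979, 0.0], [-0.001, -0.0, -1.0]] w 0.3668797095647882 15.000099688768387 [ 0.47  0.5  -0.11  1.72  0.07  0.92 -1.03]
held org 2243 tool [ 0.0013 -0.     -0.0344] world [ 0.5395 -0.2803  0.1353] cost 0.00023528429264978537
go [-0.0009  0.0013  0.1099] 0.0035 cur heading 11.76
```

Emit:
jog_arm(
  moves=[
    [-0.0015,0.0008,0.05,0],
    [-0.0015,0.0008,0.09,0],
    [-0.0015,0.0008,0.104,0],
    [-0.0015,0.0008,0.108,0],
    [-0.0015,0.0008,0.108,0],
    [-0.0015,0.0008,0.108,0],
  ],
)

```text
clock: 45.9
position: [0.538, -0.2826, -0.0054]
ee_rot: [3.124, 0.317, 0.003]
force: [0.7, 0.1, 0.6]
width: 0.369
gripper_force: 15.0
```

Emit:
jog_arm(
  moves=[
    [0,0,0,0],
    [0,0,0,0],
    [0,0,0,0],
    [0,0,-0.03,0],
    [0,0,-0.07,0],
    [0,0,-0.11,0],
    [0,0,-0.11,0],
    [0,0,-0.11,0],
  ],
  hand=0.055,
)

```text
clock: 46.9
position: [0.5366, -0.282, 0.1028]
ee_rot: [-3.125, -0.316, 0.001]
force: [0.3, -0.2, -0.1]
width: 0.599
gripper_force: 0.0
```

Run:
```python
from h import *
st();marbles('wrist',cent=(.489,-.22),rmax=.15);m=marbles('side')
go([.4209,.2473,.10],64)
go([.4209,.2473,.10],153)
```

```text
46.9 [ 0.5366 -0.282   0.1028] [[0.98, 0.2, -0.0], [0.2, -0.98, 0.0], [-0.0, -0.0, -1.0]] w 0.5987481500754079 0.0 [ 0.47  0.5  -0.11  1.73  0.07  0.92 -1.03]
red none
yel 16 [ 0.4741 -0.1522  0.0236] r tray 0.372
white 716 [ 0.469  -0.2962  0.0246] r tray 0.516
org 822 [ 0.5376 -0.2821  0.0246] r tray 0.505
red 160 [0.4207 0.2472 0.0192] r tray 0.061
yel 104 [ 0.4407 -0.1581  0.0219] r tray 0.379
white none
org none
go [-0.0068 -0.5415  0.0026] -0.9153 cur heading 11.56
go [-0.0068 -0.5415  0.0026] -2.4686 cur heading 11.56
```

Emit:
jog_arm(
  moves=[
    [0,-0.055,0,-0.18],
    [0,-0.115,0,-0.36],
    [0,-0.175,0,-0.54],
    [0,-0.235,0,-0.72],
    [0,-0.295,0,-0.9],
    [0,-0.355,0,-1.08],
    [0,-0.41,0,-1.26],
    [-0.002,-0.46,0,-1.44],
    [-0.005,-0.5,0,-1.62],
    [-0.0068,-0.53,0,-1.8],
    [-0.0068,-0.5415,0,-1.98],
    [-0.0068,-0.5415,0,-2.16],
    [-0.0068,-0.5415,0,-2.34],
    [-0.0068,-0.5415,0,-2.469],
    [-0.0068,-0.5415,0,-2.469],
    [-0.0068,-0.5415,0,-2.469],
  ],
  hand=0.044,
)

```text
clock: 49.0
position: [0.4216, 0.2468, 0.1027]
ee_rot: [-0.737, -3.053, 0.001]
force: [0.4, 0.6, -0.0]
width: 0.481
gripper_force: 0.0
```

Run:
```python
from h import *
st();m=marbles('wrist')
go([*(m['red'][:2]+[.0027,-.0014]),-.0125],153)
```

```text
49.0 [0.4216 0.2468 0.1027] [[-0.89, 0.456, -0.001], [0.456, 0.89, -0.0], [0.001, -0.001, -1.0]] w 0.4809053669584932 0.0 [-0.    0.46 -0.84  1.97  0.44  0.9   0.03]
red 810 [0.4206 0.2478 0.0213] r tray 0.061
yel none
white 12 [0.4025 0.3111 0.0141] r tray 0.117
org none
go [-0.0017  0.0004  0.1154] -0.0021 cur heading 152.88
```

Emit:
jog_arm(
  moves=[
    [-0.002,0.0004,0.04,0],
    [-0.002,0.0004,0.085,0],
    [-0.002,0.0004,0.107,0],
    [-0.002,0.0004,0.115,0],
    [-0.002,0.0004,0.115,0],
    [-0.002,0.0004,0.115,0],
  ],
)

```text
clock: 49.8
position: [0.4244, 0.247, -0.0108]
ee_rot: [0.733, 3.054, 0.002]
force: [0.5, 0.1, 0.1]
width: 0.478
gripper_force: 0.0
```

Emit:
jog_arm(
  moves=[
    [0,0,0,0],
    [0,0,0,0],
    [0,0,0,0],
    [0,0,0,0],
    [0,0,-0.03,0],
    [0,0,-0.07,0],
    [0,0,-0.11,0],
    [0,0,-0.115,0],
    [0,0,-0.115,0],
    [0,0,-0.115,0],
  ],
  hand=0.025,
)

```text
clock: 51.05
position: [0.4232, 0.2458, 0.102]
ee_rot: [-0.733, -3.053, 0.002]
force: [-0.5, 0.1, -0.8]
width: 0.368
gripper_force: 15.0
```

Run:
```python
from h import *
st();held('red')
go([.5097,-.1445,.10],11.56)
```

```text
51.05 [0.4232 0.2458 0.102 ] [[-0.891, 0.454, -0.002], [0.454, 0.891, -0.001], [0.001, -0.002, -1.0]] w 0.3676092188279204 14.999950379133224 [ 0.    0.47 -0.84  1.96  0.44  0.91  0.03]
held red 2321 tool [ 0.0036  0.0005 -0.0323] world [0.4203 0.248  0.1344] cost 0.00020332383772200417
go [-0.2542 -0.3086  0.0023] 2.4691 cur heading 153.03
```

Emit:
jog_arm(
  moves=[
    [-0.03,-0.036,0,0.15],
    [-0.065,-0.08,0,0.33],
    [-0.1,-0.122,0,0.51],
    [-0.135,-0.165,0,0.69],
    [-0.17,-0.207,0,0.87],
    [-0.205,-0.25,0,1.05],
    [-0.235,-0.285,0,1.23],
    [-0.25,-0.305,0,1.41],
    [-0.254,-0.3086,0,1.59],
    [-0.254,-0.3086,0,1.77],
    [-0.254,-0.3086,0,1.95],
    [-0.254,-0.3086,0,2.13],
    [-0.254,-0.3086,0,2.31],
    [-0.254,-0.3086,0,2.469],
    [-0.254,-0.3086,0,2.469],
    [-0.254,-0.3086,0,2.469],
  ],
)

```text
clock: 53.1
position: [0.5099, -0.1436, 0.1027]
ee_rot: [-3.125, -0.322, 0.002]
force: [0.4, -0.0, -0.7]
width: 0.369
gripper_force: 15.0
```

Run:
```python
from h import *
st();held('red')
go([.5097,-.1449,-.0065],11.56)
```

```text
53.1 [ 0.5099 -0.1436  0.1027] [[0.979, 0.204, -0.001], [0.204, -0.979, 0.0], [-0.001, -0.0, -1.0]] w 0.3688963812672916 15.000002235174179 [ 0.31  0.4  -0.18  1.91  0.09  0.84 -1.28]
held red 2359 tool [ 0.0046 -0.     -0.0324] world [ 0.5144 -0.1427  0.1352] cost 0.0002206418365539093
go [-0.0004  0.0011  0.1093] 0.0031 cur heading 11.74
```

Emit:
jog_arm(
  moves=[
    [-0.0045,0.0008,0.05,0],
    [-0.0045,0.0008,0.09,0],
    [-0.0045,0.0008,0.104,0],
    [-0.0045,0.0008,0.108,0],
    [-0.0045,0.0008,0.108,0],
    [-0.0045,0.0008,0.108,0],
  ],
)

```text
clock: 53.9
position: [0.5069, -0.1457, -0.0036]
ee_rot: [3.125, 0.317, 0.003]
force: [0.3, 0.4, -0.2]
width: 0.368
gripper_force: 15.0
```

Emit:
jog_arm(
  moves=[
    [0,0,0,0],
    [0,0,0,0],
    [0,0,0,0],
    [0,0,-0.03,0],
    [0,0,-0.07,0],
    [0,0,-0.11,0],
    [0,0,-0.15,0],
    [0,0,-0.15,0],
    [0,0,-0.15,0],
  ],
  hand=0.055,
)

```text
clock: 55.02
position: [0.5055, -0.1455, 0.1448]
ee_rot: [-3.126, -0.316, 0.001]
force: [0.1, -0.3, -0.1]
width: 0.602
gripper_force: 0.0
```

Run:
```python
from h import *
st();marbles('wrist',cent=(.489,-.22),rmax=.15);b=img('side','s30.png');marbles(d=b);cup(b);cup(img('top','t30.png'))
b=img('top');c=cloud(b);m=(c[...,2]>.06)&(abs(c[...,0]-.675)<.04)&(abs(c[...,1]-.257)<.04);print('rook',c[m].mean(0))
```

```text
55.02 [ 0.5055 -0.1455  0.1448] [[0.98, 0.2, -0.001], [0.2, -0.98, -0.0], [-0.001, -0.0, -1.0]] w 0.6020548213646709 0.0 [ 0.32  0.34 -0.18  1.87  0.08  0.94 -1.27]
red 669 [ 0.5095 -0.1449  0.0245] r tray 0.366
yel 419 [ 0.441  -0.1589  0.0246] r tray 0.38
white 506 [ 0.4691 -0.2963  0.0248] r tray 0.516
org 533 [ 0.5376 -0.2822  0.0246] r tray 0.506
red 56 [ 0.5084 -0.1444  0.0226] r tray 0.365
yel 73 [ 0.4413 -0.1583  0.0226] r tray 0.379
white none
org 2 [0.6897 0.2641 0.0482] r tray 0.219
rim 441 ((0.5903044939041138, 0.011545846238732338), 0.069258913397789)
z by side [np.float64(0.0841), np.float64(0.0852), np.float64(0.0856), np.float64(0.0842)]
rim 723 ((0.5893999338150024, 0.010556037537753582), 0.06759798526763916)
z by side [np.float64(0.0866), np.float64(0.0884), np.float64(0.0884), np.float64(0.0858)]
rook [0.67967912 0.26255799 0.06621769]
```

All four marbles are seated. The cup stands level but 14 mm off the coaster's centre, so I'll nudge it in by its handle tab with closed fingers.

Run:
```python
from h import *
go([.712,.097,.145],35)
```

```text
go [ 0.2512 -0.196  -0.0012] -0.4091 cur heading 11.56
```

Emit:
jog_arm(
  moves=[
    [0.04,-0.03,0,-0.1],
    [0.085,-0.066,0,-0.2],
    [0.13,-0.1,0,-0.3],
    [0.175,-0.136,0,-0.4],
    [0.22,-0.172,0,-0.409],
    [0.251,-0.196,0,-0.409],
    [0.251,-0.196,0,-0.409],
    [0.251,-0.196,0,-0.409],
    [0.251,-0.196,0,-0.409],
  ],
  hand=0.0,
)

```text
clock: 56.35
position: [0.7121, 0.095, 0.145]
ee_rot: [2.996, 0.942, -0.001]
force: [0.2, -0.0, 0.3]
width: 0.003
gripper_force: 0.0
```

Run:
```python
from h import *
s=st();tab();b=img('side');c=cloud(b);cup(b)
m=(abs(c[...,2]-.004)<.002)&(np.hypot(c[...,0]-.578,c[...,1]-.0025)<.065);q=c[m];print('coaster pts',len(q),q.min(0),q.max(0))
t=img('top');cup(t);c=cloud(t);col=t['color'].astype(int)
m=(col[...,1]>col[...,0]+15)&(abs(c[...,2]-.097)<.005)&(np.hypot(c[...,0]-.67,c[...,1]-.067)<.05);print('tab top',m.sum(),c[m].mean(0) if m.any() else '')
go([.712,.097,.022],35)
```

```text
56.35 [0.7121 0.095  0.145 ] [[0.82, 0.572, -0.001], [0.572, -0.82, -0.001], [-0.001, 0.001, -1.0]] w 0.0033951469399512595 0.0 [-0.05  0.65 -0.28  1.36  0.18  1.16 -1.31]
rim 439 ((0.5879824757575989, 0.010908479802310467), 0.06940754503011703)
z by side [np.float64(0.0863), np.float64(0.0854), np.float64(0.0839), np.float64(0.0845)]
coaster pts 252 [ 0.52254389 -0.03426499  0.00200234] [0.62684597 0.06383675 0.00597207]
rim 0 ((0.0, 0.0), 0.0)
z by side []
tab top 0 
go [ 0.0005 -0.0014  0.1235] -0.0014 cur heading 34.92
```

Emit:
jog_arm(
  moves=[
    [0,0,0.05,0],
    [0,0,0.1,0],
    [0,0,0.123,0],
    [0,0,0.123,0],
    [-0.012,0,0.123,0],
    [-0.022,0,0.123,0],
    [-0.028,0,0.123,0],
    [-0.032,0,0.123,0],
    [-0.036,0,0.123,0],
    [-0.04,0,0.123,0],
    [-0.043,0,0.123,0],
    [-0.043,0,0.123,0],
  ],
)

```text
clock: 58.0
position: [0.6771, 0.072, 0.0222]
ee_rot: [2.996, 0.944, -0.0]
force: [0.8, 0.6, -0.5]
width: 0.007
gripper_force: 0.2
```

Run:
```python
from h import *
st();b=img('side');cup(b)
```

```text
58.0 [0.6771 0.072  0.0222] [[0.819, 0.573, -0.0], [0.573, -0.819, -0.0], [-0.0, 0.0, -1.0]] w 0.007469036545868029 0.2423631283454597 [-0.02  0.71 -0.27  1.58  0.23  0.88 -1.33]
rim 412 ((0.5809605717658997, 0.005511916242539883), 0.06899424642324448)
z by side [np.float64(0.0852), np.float64(0.0851), np.float64(0.0861), np.float64(0.0859)]
```

Emit:
jog_arm(
  moves=[
    [0.01,0,0,0],
    [0.03,0,0,0],
    [0.03,0,-0.05,0],
    [0.03,0,-0.1,0],
    [0.05,0,-0.15,0],
    [0.05,0.05,-0.18,0],
    [0.05,0.1,-0.18,0],
    [0.05,0.1,-0.18,0],
    [0.05,0.1,-0.18,0],
    [0.05,0.1,-0.18,0],
  ],
)

```text
clock: 59.3
position: [0.7752, 0.0209, 0.202]
ee_rot: [-2.994, -0.947, 0.001]
force: [0.6, -0.2, -0.3]
width: 0.005
gripper_force: 0.0
```

Run:
```python
from h import *
st();b=img('side','s40.png');cup(b)
from h import *
marbles(d=b,cent=(.489,-.22),rmax=.15)
cv2.imwrite('pics/c40.png',cv2.resize(cv2.imread('pics/s40.png')[90:330,150:370],(550,600)))
```

```text
59.3 [0.7752 0.0209 0.202 ] [[0.818, 0.575, -0.001], [0.575, -0.818, 0.001], [-0.0, -0.001, -1.0]] w 0.005138180772384565 0.0 [ 0.03  0.71 -0.26  1.09  0.17  1.36 -1.16]
rim 423 ((0.5803537368774414, 0.005016352981328964), 0.07004038989543915)
z by side [np.float64(0.0849), np.float64(0.0864), np.float64(0.0867), np.float64(0.0857)]
red 92 [ 0.509  -0.1447  0.0228] r tray 0.366
yel 99 [ 0.4404 -0.1592  0.0212] r tray 0.38
white 74 [ 0.4697 -0.2966  0.0215] r tray 0.516
org 63 [ 0.537  -0.2827  0.0214] r tray 0.506
```

View pics/c40.png

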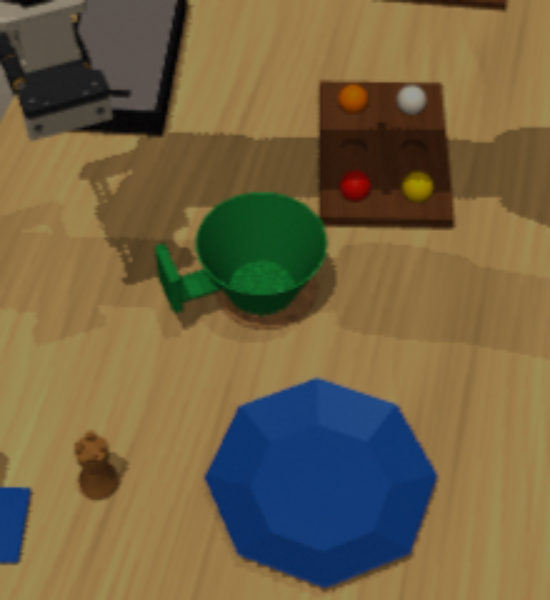

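The picture shows all four marbles in wells: orange (353,98), white (411,99), red (355,185) and yellow (417,186). The empty cup is upright on its coaster at (262,255), the rook is standing at (97,465), the tray is empty and the gripper is clear of everything.

```bash
python3 -c "
from cell import arm; print(arm.sign_off())"
```

```text
the job is handed in; nothing more can be done
None
```

The job is handed in at about 59 s: the last camera check showed all four marbles (red, yellow, white, orange) seated in wells, the empty cup upright about 4 mm from the coaster's centre and the rook still standing; the sign-off returned no verdict.

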